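# Load the tube mixer's drawer and lock it with the cam lever

## Task

Get the tube mixer on the desk ready to run: flip its red-gripped cam lever back to free the drawer, pull the drawer all the way out by its handle, and lay every purple-capped tube from the mat flat in the drawer's cradle, one to a groove and along it. Then push the drawer fully home and flip the cam lever forward again to lock it. The green-capped tubes are not for mixing: leave them on the mat, and do not disturb the bottles that stand nearby.

Things in the scene. Friction and masses are not known exactly. Their poses are not given: they have to be found in the camera images.
- cam_lever (a joint): angle of the mixer's cam lever, rad: 0 = flipped forward, toward the drawer front (locked), as it starts; 1.2 = flipped back (free). It swings over the top, 0.6 rad to either side of upright, stays where it is left, and takes 2 to 3 N at the grip. It drives a pin into a notch of the drawer's runner: the drawer slides only beyond about 0.9, and the lever goes back to 0 only with the drawer home
- lever_pivot (a point): hinge of the cam lever, on top of the mixer near its front left corner, 117 mm above the desk, 20 mm above the housing's roof. Fixed to the mixer: its x axis points from the drawer front toward the mixer's back (the drawer comes out along -x), y, the hinge line, to the left as seen from its front, z up
- lever_grip (a point): middle of the lever's round red grip, 52 mm from the hinge; the grip is 16 mm thick and reaches from 34 to 70 mm from the hinge; push it or pinch it
- drawer (a joint): how far the mixer's drawer is pulled out, m: 0 = fully home, 0.112 = fully out. About 2 N of drag; stays where it is left. The white mixer (housing 150 mm deep, 276 mm wide, 97 mm high, with a clear window in its roof) is fixed to the desk; the drawer comes out of its front
- drawer_handle (a point): middle of the drawer's level steel bar handle: 11 mm thick, 110 mm long (along this point's y axis), 35 mm in front of the front panel (29 mm clear behind the bar), 77 mm above the desk; can be taken from above. The panel's top edge is 14 mm, the housing's roof 20 mm above the bar's middle. Moves with the drawer; x points into the mixer
- cradle (a point): middle of the drawer's cradle (groove 3) at the height of the centre of a seated tube; x points into the mixer, along the grooves, z up. Moves with the drawer
- groove1 (a point): leftmost of the drawer's five grooves: centre of a purple tube that lies seated in it. Grooves run along this point's x axis (x points into the mixer), 42 mm apart, and move with the drawer. Each is formed by two dark ribbed strips, 10 mm long, 60 mm apart, under the tube's ends (50 mm clear between them); slots 20 mm wide between round ribs 11 mm high. The drawer's floor is 22 mm below this point
- groove2 (a point): groove 2 of the drawer's five, counted from the left: centre of a purple tube that lies seated in it. Grooves run along this point's x axis (x points into the mixer), 42 mm apart, and move with the drawer
- groove3 (a point): groove 3 of the drawer's five, counted from the left: centre of a purple tube that lies seated in it. Grooves run along this point's x axis (x points into the mixer), 42 mm apart, and move with the drawer
- groove4 (a point): groove 4 of the drawer's five, counted from the left: centre of a purple tube that lies seated in it. Grooves run along this point's x axis (x points into the mixer), 42 mm apart, and move with the drawer
- groove5 (a point): groove 5 of the drawer's five, counted from the left: centre of a purple tube that lies seated in it. Grooves run along this point's x axis (x points into the mixer), 42 mm apart, and move with the drawer
- purple1_mid (a point): blood sample tube with a purple cap, first of up to five: 87 mm long, body 12 mm thick, cap 16 mm, 12 g. It lies on its side on the mat, clear of the others, and does not roll. This point is its centre, on its axis half-way along; its y axis runs along the tube. It may be absent in some runs (the state then gives None).
- purple2_mid (a point): blood sample tube with a purple cap, second of up to five: 87 mm long, body 12 mm thick, cap 16 mm, 12 g. It lies on its side on the mat, clear of the others, and does not roll. This point is its centre, on its axis half-way along; its y axis runs along the tube. It may be absent in some runs (the state then gives None).
- purple3_mid (a point): blood sample tube with a purple cap, third of up to five: 87 mm long, body 12 mm thick, cap 16 mm, 12 g. It lies on its side on the mat, clear of the others, and does not roll. This point is its centre, on its axis half-way along; its y axis runs along the tube. It may be absent in some runs (the state then gives None).
- purple4_mid (a point): blood sample tube with a purple cap, fourth of up to five: 87 mm long, body 12 mm thick, cap 16 mm, 12 g. It lies on its side on the mat, clear of the others, and does not roll. This point is its centre, on its axis half-way along; its y axis runs along the tube. It may be absent in some runs (the state then gives None).
- purple5_mid (a point): blood sample tube with a purple cap, fifth of up to five: 87 mm long, body 12 mm thick, cap 16 mm, 12 g. It lies on its side on the mat, clear of the others, and does not roll. This point is its centre, on its axis half-way along; its y axis runs along the tube. It may be absent in some runs (the state then gives None).
- green1_mid (a point): blood sample tube with a green cap, one of two: 119 mm long, 12 mm thick, 14 g; lies on the mat among the purple ones and stays there. This point is its centre; its y axis runs along it
- green2_mid (a point): blood sample tube with a green cap, the other of two: 119 mm long, 12 mm thick, 14 g; lies on the mat among the purple ones and stays there. This point is its centre; its y axis runs along it
- dropper: white dropper bottle, 26 mm across, 62 mm high, standing behind the mat; stays where it is. Origin under its centre
- strip_bottle: test strip bottle with a black cap, 50 mm across, 133 mm high, standing to the left of the mixer's back; stays where it is. Origin under its centre
- mat: flat blue-grey mat on the desk on which the tubes lie, 300 x 360 x 2 mm; origin under its centre, x along its 300 mm side
Things that resemble listed ones, but are neither listed nor needed, are in the scene too. Leave any pink look-alike of the part that bears purple4_mid alone.

How it is judged:
On the way, in this order (a step that is already met when the one before it is completed fails the run):
1. the cam lever is flipped back: the drawer is free (value of joint cam_lever above 1 rad), for 0.2 s.
2. the drawer is pulled out to its stop (within 12 mm) (value of joint drawer above 0.1 m), for 0.2 s.
3. with the drawer out, every purple-capped tube lies seated in a groove of the cradle (x of purple1_mid in the frame of cradle between -0.015 and 0.015 m and x of purple2_mid in the frame of cradle between -0.015 and 0.015 m and x of purple3_mid in the frame of cradle between -0.015 and 0.015 m and x of purple4_mid in the frame of cradle between -0.015 and 0.015 m and x of purple5_mid in the frame of cradle between -0.015 and 0.015 m and y of purple1_mid in the frame of cradle between -0.096 and 0.096 m and y of purple2_mid in the frame of cradle between -0.096 and 0.096 m and y of purple3_mid in the frame of cradle between -0.096 and 0.096 m and y of purple4_mid in the frame of cradle between -0.096 and 0.096 m and y of purple5_mid in the frame of cradle between -0.096 and 0.096 m and z of purple1_mid in the frame of cradle between -0.006 and 0.006 m and z of purple2_mid in the frame of cradle between -0.006 and 0.006 m and z of purple3_mid in the frame of cradle between -0.006 and 0.006 m and z of purple4_mid in the frame of cradle between -0.006 and 0.006 m and z of purple5_mid in the frame of cradle between -0.006 and 0.006 m and angle between the y axis of each of purple1_mid, purple2_mid, purple3_mid, purple4_mid, purple5_mid and the x axis of cradle, either way round below 0.15 rad and value of joint drawer above 0.05 m), for 0.3 s.
4. the drawer is pushed home (within 4 mm) (value of joint drawer below 0.004 m), for 0.2 s.
5. the cam lever is flipped forward: the drawer is locked (value of joint cam_lever below 0.15 rad), for 0.2 s.
At the end, for the whole second after the job is handed in: every purple tube lies in a groove (centre within 15 mm along it and 6 mm in height of a seated tube's, 96 mm sideways of the cradle's middle, aligned within 0.15 rad), drawer home within 4 mm, lever within 0.15 rad of locked, green tubes lying within 80 mm of where they started (x of purple1_mid in the frame of cradle between -0.015 and 0.015 m and x of purple2_mid in the frame of cradle between -0.015 and 0.015 m and x of purple3_mid in the frame of cradle between -0.015 and 0.015 m and x of purple4_mid in the frame of cradle between -0.015 and 0.015 m and x of purple5_mid in the frame of cradle between -0.015 and 0.015 m and y of purple1_mid in the frame of cradle between -0.096 and 0.096 m and y of purple2_mid in the frame of cradle between -0.096 and 0.096 m and y of purple3_mid in the frame of cradle between -0.096 and 0.096 m and y of purple4_mid in the frame of cradle between -0.096 and 0.096 m and y of purple5_mid in the frame of cradle between -0.096 and 0.096 m and z of purple1_mid in the frame of cradle between -0.006 and 0.006 m and z of purple2_mid in the frame of cradle between -0.006 and 0.006 m and z of purple3_mid in the frame of cradle between -0.006 and 0.006 m and z of purple4_mid in the frame of cradle between -0.006 and 0.006 m and z of purple5_mid in the frame of cradle between -0.006 and 0.006 m and angle between the y axis of each of purple1_mid, purple2_mid, purple3_mid, purple4_mid, purple5_mid and the x axis of cradle, either way round below 0.15 rad and value of joint drawer below 0.004 m and value of joint cam_lever below 0.15 rad and distance of each of green1_mid, green2_mid from where it was at the start of the episode below 0.08 m and height (world z) of each of green1_mid, green2_mid below 0.03 m); the robot touches nothing.
It fails at once if a green-capped tube is lifted off the mat (height (world z) of any of green1_mid, green2_mid above 0.05 m).
It fails at once if a bottle is knocked more than 50 mm aside or over (distance of any of dropper, strip_bottle from where it was at the start of the episode above 0.05 m or angle between any of dropper, strip_bottle's own z axis and vertical above 0.6 rad).
Of purple1, purple2, purple3, purple4, purple5 only 3 to 5 are there at a start; the rules pass over those that are not, and their reading is None.
At some moment in a run one of purple1, purple2, purple3, purple4, purple5 may be knocked a few centimetres aside while the robot is not near it.
Once in a run the grip may slacken for a moment while it holds something.
It also fails if it takes over 210 s, if anything falls off the work surface, if the arm or the gripper's body presses on something with over 40 N, if the wrist force passes 120 N, or if a joint passes its speed limit or range.

## Robot

A 7-joint arm with a two-finger parallel gripper is mounted at the origin on a cart in front of the work surface, level with it; the furniture and walls round the work are solid. World frame = base frame: x ahead of the robot, y to its left, z up, the work surface at z = 0. Lengths are in m, angles in rad, forces in N, time in s.
With the tool pointing down it reaches from about 0.4 to 0.875 m from the base axis. Payload 19.3 kg.
Tool frame: the origin (TCP) lies at the very end of the fingers, on their centre line; the grasp point (between the pads) lies 19 mm behind it; z points along the fingers, y is the direction in which the jaws open and shut (so a half turn about z gives the same grasp; the last joint's range is limited). The gripper opens to 85 mm and grips with 20 to 120 N. Pads are 22 mm wide; open, the fingers measure 114 mm over their backs; the gripper's body (76 mm by 85 mm) begins 54 mm behind the grasp point. The pads swing forward as they close: fully open they stand 13 mm farther back than shut.
Start: joints at [1.258, 0.521, -0.036, 1.599, 0.021, 1.021, -0.113], TCP at [0.15, -0.607, 0.231] pointing down, gripper open.
Joint ranges: [-2.91, 2.91], [-0.3, 2.13], [-1.5, 1.42], [0.17, 2.43], [-1.26, 4.41], [0.16, 1.93], [-2.52, 2.52]. Speed limits (rad/s): [1.89, 1.89, 2.39, 2.39, 3.01, 3.01, 3.01].

## Interface

Orientations are given as [roll, pitch, yaw] about the fixed x, y, z axes, in that order (R = Rz(yaw) Ry(pitch) Rx(roll)).
In Python, from workcell import bot gives the robot as it stands. The module is installed in compiled form; this text tells all that it offers.
- The arm moves only by the shell command python3 -m inch 'ROWS' [FORCE]. ROWS is JSON, a list of rows, each an object of numbers: "dx", "dy", "dz": the shift along the tool's x, y, z in mm; "rx", "ry", "rz": the turn, a rotation vector about the tool's x, y, z in rad; "hand": the closure, from -1 (fully open) to 1 (shut), so that 0 is half open. In form: [{"dx": .., "dy": .., "dz": .., "rx": .., "ry": .., "rz": .., "hand": ..}, ...]. A call has 1 to 10 rows; each row shifts and turns the commanded pose from where the row before left it, along the tool's axes as they then stand; what a row does not reach is not made up. A row lasts 1/10 s, in which the tool goes at most 50 mm and 8.59 degrees, less where a joint would pass 70% of its speed; a pose out of reach is approached as far as the arm can. A call with a gripper value outside its range is refused whole. The fingers move at their own pace and stop on an object; FORCE is the grip in N (left out, the last holds). Time passes only in rows, so rows that do not move let the fingers close. It gives the time, the measured TCP pose, the force and the opening at its end, in the units of the state.
- bot.observe(): the state, without advancing time (a new reading comes with each control period).
- bot.grab_frame(name): name is "scene" or "side" or "wrist"; returns (picture, depth): 480x640x3 uint8, red, green, blue; 480x640 float32, m along the optical axis (not along the pixel's ray), 0 where there is no reading.
- bot.get_calibration(name): a dict with "vertical_fov" (degrees; the focal length in pixels is half the picture's height over the tangent of half this angle, whatever the lens; pixels are square), "cx", "cy" (the principal point, pixels), "origin" and "orientation" of the camera in the world. Camera axes: x right, y down, z forward; pixel columns grow to the right and rows downward; lengths in m; the calibration is good to about 2 mm. A picture is of the moment at which its call begins: read the wrist's pose just before it. get_calibration takes no time and is no camera call; for the wrist camera it gives the pose at the moment of the call.
- bot.job_done(): hands the job in, once; it reports no verdict.
Trained networks look in the newest picture that a camera, given by its name, has taken for a name from the list of things; names that differ only in an ending like _2 or _b are one class to them, and where a whole thing is asked for, a point or a joint stands for the part that bears it (a point fixed in the world has none). Each returns a list of dicts, best first, with "score" (0 to 1); they miss things now and then, are a little off and sometimes report something else, mostly with a low value. They report only what shows in the picture. A call takes as long as a camera call. They do not tell look-alikes from the thing itself.
- bot.trace(camera, target): "region" (480x640 bool, what is visible of it) and "box" ([left, top, right, bottom] in pixels, round what is visible of it).
- bot.tip_of(camera, target): "centre" ([row, column] in pixels: a listed point, or the origin of a listed thing).
The state is a dict: "clock": time; "qpos": joint angles; "qd": joint speeds; "joint_efforts": joint torques, N m; "position": TCP position; "tool_rot": TCP orientation; "force": force on the tool from outside, world axes, zero at the start; "moment": the same for the moment, N m; "grip_width": finger opening in m.
Only numpy, scipy, OpenCV 4.12 (cv2) and the standard library are available. Lean on these libraries where they do the work, as an engineer would, in place of code of your own. Each camera call takes 0.05 s, during which the arm holds its last target.

## Working session

There is one attempt and no reset: what is moved stays moved. The work goes in short steps, Python scripts to look and compute and a shell command to move; the robot and the scene stay as the last step left them, time stands still between calls to the robot, and variables do not carry over. Pictures are saved under pics/ and viewed, and the job is handed in when it is done.

```bash
mkdir -p pics; ls
cat > h.py <<'E'
import numpy as np, cv2, json
from workcell import bot
from scipy.spatial.transform import Rotation as R
def cal(n):
    c=bot.get_calibration(n); f=240/np.tan(np.radians(c['vertical_fov'])/2)
    o=np.array(c['orientation'],float)
    Rm=R.from_euler('xyz',o).as_matrix() if o.shape==(3,) else (o if o.shape==(3,3) else None)
    return f,c['cx'],c['cy'],np.array(c['origin']),Rm
def px2w(C,r,c,d):
    f,cx,cy,o,Rm=C
    return o+Rm@np.array([(c-cx)/f*d,(r-cy)/f*d,d])
def ray_z(C,r,c,z):
    f,cx,cy,o,Rm=C
    v=Rm@np.array([(c-cx)/f,(r-cy)/f,1]); return o+v*(z-o[2])/v[2]
def w2px(C,p):
    f,cx,cy,o,Rm=C
    v=Rm.T@(np.array(p)-o); return (v[1]/v[2]*f+cy, v[0]/v[2]*f+cx)
def save(n,img): cv2.imwrite('pics/'+n+'.png',cv2.cvtColor(img,cv2.COLOR_RGB2BGR))
def st():
    s=bot.observe(); print('t',round(s['clock'],2),'p',np.round(s['position'],4),'rot',np.round(s['tool_rot'],3),'F',np.round(s['force'],1),'g',round(s['grip_width'],4),'q',np.round(s['qpos'],2)); return s
E
python3 - <<'E'
from h import *
s=st()
for n in ['scene','side','wrist']:
    print(n,bot.get_calibration(n))
    im,d=bot.grab_frame(n); save(n+'0',im); np.save('pics/%s0d.npy'%n,d)
E
```

```text
pics
t 0.0 p [ 0.1501 -0.6064  0.2307] rot [-3.14   0.     0.243] F [0.4 0.1 0.2] g 0.0854 q [ 1.26  0.52 -0.04  1.6   0.02  1.02 -0.11]
scene {'vertical_fov': 52.74371846504855, 'cx': 315.4199335086823, 'cy': 239.74380681350127, 'origin': array([0.12474985, 0.61588278, 0.74821253]), 'orientation': array([-2.25562382, -0.01868893, -2.47534754])}
side {'vertical_fov': 48.3161936133535, 'cx': 318.0581781903858, 'cy': 235.83475515433622, 'origin': array([ 0.351573  , -1.01188047,  0.90047564]), 'orientation': array([-2.19798381,  0.01683137, -0.25330624])}
wrist {'vertical_fov': 65.95816231674097, 'cx': 318.2134617760578, 'cy': 237.98726514042852, 'origin': array([ 0.22718748, -0.58727369,  0.37274855]), 'orientation': array([ 2.82797782e+00,  2.05222837e-03, -1.32914190e+00])}
```

View pics/scene0.png

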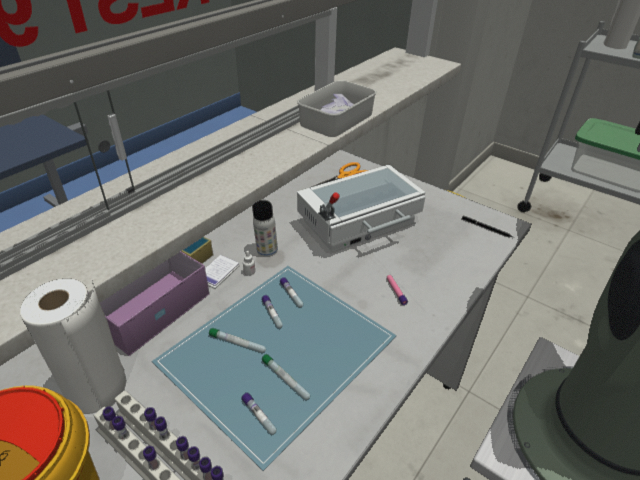

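View pics/side0.png

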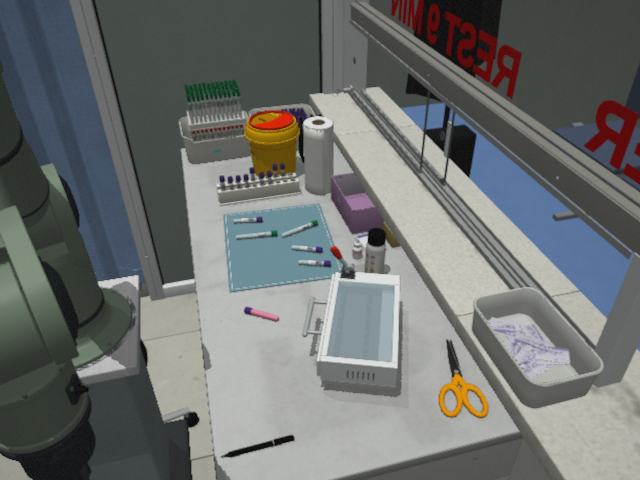

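View pics/wrist0.png

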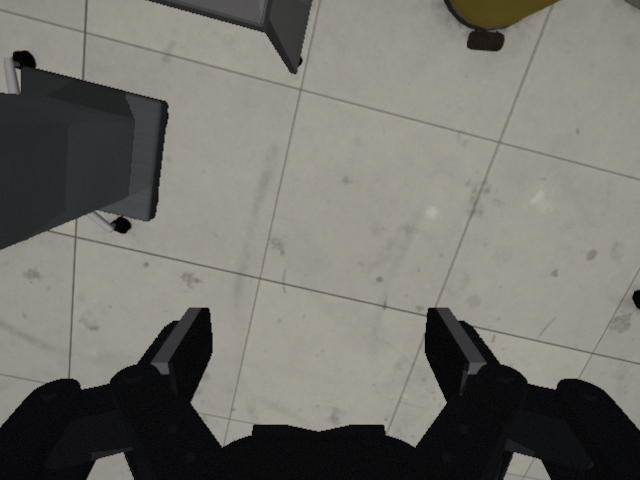

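Run:
```python
from h import *
names=['purple1_mid','green1_mid','lever_pivot','lever_grip','drawer_handle','groove1','groove3','groove5','cradle','dropper','strip_bottle','mat']
for n in ['scene','side']:
    im,d=bot.grab_frame(n); C=cal(n); save(n+'1',im); np.save('pics/%s1d.npy'%n,d)
    for t in names:
        for r in bot.tip_of(n,t)[:7]:
            rr,cc=r['centre']; i,j=int(round(rr)),int(round(cc)); 
            dd=d[min(max(i,0),479),min(max(j,0),639)]
            print(n,t,round(r['score'],2),np.round(r['centre'],1),'depthpt',np.round(px2w(C,rr,cc,dd),3))
```

```text
scene purple1_mid 0.28 [410.6 255. ] depthpt [0.468 0.32  0.015]
scene green1_mid 0.84 [339. 233.] depthpt [0.605 0.237 0.016]
scene green1_mid 0.31 [203.6 365.1] depthpt [ 0.599 -0.196  0.099]
scene lever_pivot 0.85 [210.1 328.9] depthpt [ 0.637 -0.103  0.114]
scene lever_grip 0.48 [197.9 333.1] depthpt [ 0.614 -0.085  0.167]
scene lever_grip 0.36 [270.9 247.3] depthpt [0.717 0.083 0.016]
scene drawer_handle 0.79 [224.9 391.3] depthpt [ 0.521 -0.189  0.079]
scene groove1 0.75 [207.2 364.6] depthpt [ 0.593 -0.184  0.098]
scene groove1 0.74 [194.1 391.7] depthpt [ 0.574 -0.274  0.096]
scene groove1 0.73 [209.8 350.3] depthpt [ 0.614 -0.157  0.096]
scene groove1 0.61 [201.4 380.4] depthpt [ 0.579 -0.231  0.096]
scene groove1 0.55 [217.6 336.4] depthpt [ 0.618 -0.107  0.1  ]
scene groove3 0.75 [207.2 364.6] depthpt [ 0.593 -0.184  0.098]
scene groove3 0.74 [194.1 391.7] depthpt [ 0.574 -0.274  0.096]
scene groove3 0.73 [209.8 350.3] depthpt [ 0.614 -0.157  0.096]
scene groove3 0.61 [201.4 380.4] depthpt [ 0.579 -0.231  0.096]
scene groove3 0.55 [217.6 336.4] depthpt [ 0.618 -0.107  0.1 
[... 760 characters left out ...]
2]
side green1_mid 0.68 [248.5 307.5] depthpt [0.601 0.129 0.013]
side green1_mid 0.59 [229.2 302.5] depthpt [0.611 0.23  0.006]
side green1_mid 0.49 [268.3 345.9] depthpt [ 0.638 -0.107  0.121]
side lever_pivot 0.9 [267.1 342.9] depthpt [ 0.635 -0.092  0.113]
side lever_grip 0.48 [251.5 335.3] depthpt [ 0.615 -0.099  0.168]
side drawer_handle 0.86 [317.5 307.3] depthpt [ 0.524 -0.2    0.083]
side groove1 0.66 [251.9 337.1] depthpt [ 0.62  -0.096  0.164]
side groove3 0.66 [251.9 337.1] depthpt [ 0.62  -0.096  0.164]
side groove5 0.66 [251.9 337.1] depthpt [ 0.62  -0.096  0.164]
side dropper 0.56 [251.2 356.6] depthpt [0.721 0.062 0.028]
side mat 0.72 [243.9 275.8] depthpt [0.523 0.186 0.003]
```

Run:
```python
import cv2
a=cv2.imread('pics/scene0.png'); b=cv2.imread('pics/side0.png')
cv2.imwrite('pics/c1.png',cv2.resize(a[150:270,220:440],None,fx=3.6,fy=3.6,interpolation=cv2.INTER_CUBIC))
cv2.imwrite('pics/c2.png',cv2.resize(b[195:400,210:420],None,fx=2.9,fy=2.9,interpolation=cv2.INTER_CUBIC))
```

```text
(no output)
```

View pics/c1.png

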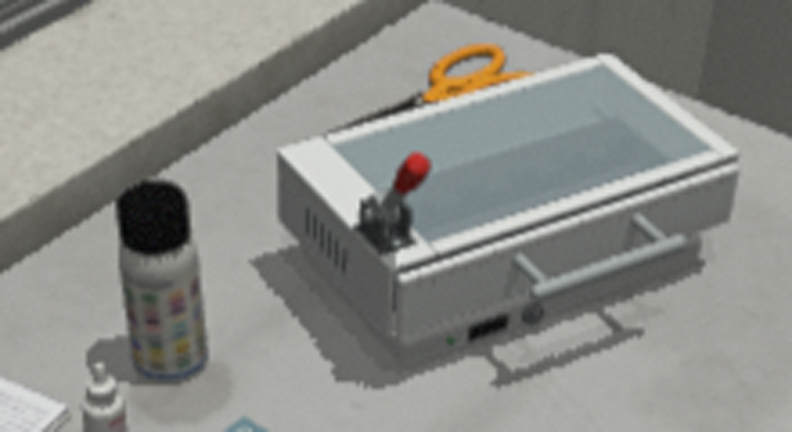

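View pics/c2.png

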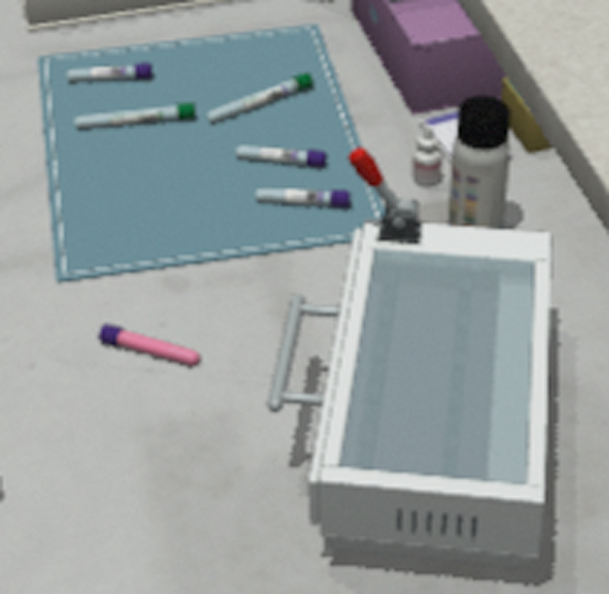

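Run:
```python
from h import *
def cloud(n):
    d=np.load('pics/%s1d.npy'%n); C=cal(n); f,cx,cy,o,Rm=C
    v,u=np.mgrid[:480,:640]; P=np.stack([(u-cx)/f*d,(v-cy)/f*d,d],-1)@Rm.T+o
    P[d==0]=np.nan; return P
for n in ['scene','side']:
    P=cloud(n); 
    m=(P[...,2]>.088)&(P[...,2]<.108)&(P[...,0]>.45)&(P[...,0]<.85)&(P[...,1]>-.5)&(P[...,1]<0)
    lab=cv2.connectedComponents(m.astype(np.uint8))[1]
    k=np.argmax(np.bincount(lab[m])); Q=P[lab==k]
    r=cv2.minAreaRect((Q[:,:2]*1000).astype(np.float32)); print(n,'roof',r,np.round(cv2.boxPoints(r)),Q[:,2].mean())
    for tgt in ['drawer_handle','lever_grip','lever_pivot']:
        for t in bot.trace(n,tgt)[:2]:
            g=t['region']; Q=P[g]; print(tgt,t['score'],t['box'],g.sum())
            if tgt=='drawer_handle':
                Q=Q[(abs(Q[:,2]-.08)<.008)]; r=cv2.minAreaRect((Q[:,:2]*1000).astype(np.float32)); print('handle',r,np.median(Q,0))
```

```text
scene roof ((633.48046875, -233.0685577392578), (279.1748962402344, 162.32135009765625), 67.83070373535156) [[ 506. -332.]
 [ 656. -393.]
 [ 761. -134.]
 [ 611.  -73.]] 0.0965990041801272
drawer_handle 0.6 [332.6, 196.4, 424.6, 241.6] 1788
handle ((555.0927124023438, -199.56893920898438), (267.8753356933594, 73.33541870117188), 68.00929260253906) [ 0.54832956 -0.18870857  0.08060088]
lever_grip 0.61 [320.0, 190.7, 339.0, 211.5] 151
lever_pivot 0.62 [297.2, 165.5, 424.5, 248.1] 7132
side roof ((634.6934814453125, -233.3907012939453), (281.50347900390625, 157.93881225585938), 67.55984497070312) [[ 508. -333.]
 [ 654. -394.]
 [ 761. -133.]
 [ 615.  -73.]] 0.09636366461189079
drawer_handle 0.55 [303.9, 274.2, 336.4, 375.0] 591
handle ((530.9637451171875, -233.59011840820312), (193.29647827148438, 46.75785446166992), 67.63204193115234) [ 0.52889465 -0.20437043  0.08149168]
lever_grip 0.64 [331.2, 246.7, 357.4, 267.8] 185
lever_pivot 0.93 [299.8, 246.1, 399.6, 390.4] 9110
```

```bash
python3 -m inch '[{"dx":33,"dy":-26,"dz":-3,"hand":1},{"dx":33,"dy":-26,"dz":-3,"hand":1},{"dx":33,"dy":-26,"dz":-3,"hand":1},{"dx":33,"dy":-26,"dz":-3,"hand":1},{"dx":33,"dy":-26,"dz":-3,"hand":1},{"dx":33,"dy":-26,"dz":-3,"hand":1},{"dx":33,"dy":-26,"dz":-3,"hand":1},{"dx":33,"dy":-26,"dz":-3,"hand":1},{"dx":33,"dy":-26,"dz":-3,"hand":1},{"dx":33,"dy":-26,"dz":-3,"hand":1}]' 40; python3 -m inch '[{"rz":-0.134,"hand":1},{"rz":-0.134,"hand":1},{"rz":-0.134,"hand":1},{"rz":-0.134,"hand":1},{"rz":-0.134,"hand":1},{"rz":-0.134,"hand":1},{"rz":-0.134,"hand":1},{"hand":1}]'; python3 -c "
from h import *
st()"
```

```text
t 1.75 p [ 0.1502 -0.6066  0.2313] rot [-3.142 -0.     0.243] F [ 0.1  0.9 -0.1] g 0.0851 q [ 1.26  0.52 -0.04  1.6   0.02  1.02 -0.11]schema error: expected keys dx, dy, dz, rx, ry, rz, hand
schema error: expected keys dx, dy, dz, rx, ry, rz, hand
```

```bash
python3 -m inch '[{"dx":33,"dy":-26,"dz":-3,"rx":0,"ry":0,"rz":0,"hand":1},{"dx":33,"dy":-26,"dz":-3,"rx":0,"ry":0,"rz":0,"hand":1},{"dx":33,"dy":-26,"dz":-3,"rx":0,"ry":0,"rz":0,"hand":1},{"dx":33,"dy":-26,"dz":-3,"rx":0,"ry":0,"rz":0,"hand":1},{"dx":33,"dy":-26,"dz":-3,"rx":0,"ry":0,"rz":0,"hand":1},{"dx":33,"dy":-26,"dz":-3,"rx":0,"ry":0,"rz":0,"hand":1},{"dx":33,"dy":-26,"dz":-3,"rx":0,"ry":0,"rz":0,"hand":1},{"dx":33,"dy":-26,"dz":-3,"rx":0,"ry":0,"rz":0,"hand":1},{"dx":33,"dy":-26,"dz":-3,"rx":0,"ry":0,"rz":0,"hand":1},{"dx":33,"dy":-26,"dz":-3,"rx":0,"ry":0,"rz":0,"hand":1}]' 40; python3 -m inch '[{"dx":0,"dy":0,"dz":0,"rx":0,"ry":0,"rz":-0.134,"hand":1},{"dx":0,"dy":0,"dz":0,"rx":0,"ry":0,"rz":-0.134,"hand":1},{"dx":0,"dy":0,"dz":0,"rx":0,"ry":0,"rz":-0.134,"hand":1},{"dx":0,"dy":0,"dz":0,"rx":0,"ry":0,"rz":-0.134,"hand":1},{"dx":0,"dy":0,"dz":0,"rx":0,"ry":0,"rz":-0.134,"hand":1},{"dx":0,"dy":0,"dz":0,"rx":0,"ry":0,"rz":-0.134,"hand":1},{"dx":0,"dy":0,"dz":0,"rx":0,"ry":0,"rz":-0.134,"hand":1},{"dx":0,"dy":0,"dz":0,"rx":0,"ry":0,"rz":0,"hand":1}]'; python3 -c "
from h import *
st()"
```

```text
clock: 2.75
position: [0.4089, -0.2735, 0.2617]
tool_rot: [3.141, -0.0, 0.243]
force: [1.6, -0.8, 0.4]
grip_width: 0.0
clock: 3.55
position: [0.408, -0.2751, 0.2614]
tool_rot: [3.141, -0.0, 1.183]
force: [-0.3, -0.0, -0.2]
grip_width: -0.0003
t 3.55 p [ 0.408  -0.2751  0.2614] rot [ 3.141 -0.     1.183] F [-0.3 -0.  -0.2] g -0.0003 q [ 0.77  0.29 -0.36  1.89  0.12  0.98 -0.04]
```

```bash
cat >> h.py <<'E'
def to(x,y,z,s=None):
    s=s or bot.observe(); Rm=R.from_euler('xyz',s['tool_rot']).as_matrix()
    print('delta tool mm',np.round(Rm.T@(np.array([x,y,z])-s['position'])*1000,1))
E
python3 -m inch '[{"dx":41.7,"dy":11.6,"dz":0,"rx":0,"ry":0,"rz":0,"hand":1},{"dx":41.7,"dy":11.6,"dz":0,"rx":0,"ry":0,"rz":0,"hand":1},{"dx":41.7,"dy":11.6,"dz":0,"rx":0,"ry":0,"rz":0,"hand":1},{"dx":41.7,"dy":11.6,"dz":0,"rx":0,"ry":0,"rz":0,"hand":1},{"dx":41.7,"dy":11.6,"dz":0,"rx":0,"ry":0,"rz":0,"hand":1},{"dx":41.7,"dy":11.6,"dz":0,"rx":0,"ry":0,"rz":0,"hand":1},{"dx":0,"dy":0,"dz":30,"rx":0,"ry":0,"rz":0,"hand":1},{"dx":0,"dy":0,"dz":40,"rx":0,"ry":0,"rz":0,"hand":1},{"dx":0,"dy":0,"dz":40,"rx":0,"ry":0,"rz":0,"hand":1},{"dx":0,"dy":0,"dz":0,"rx":0,"ry":0,"rz":0,"hand":1}]'
python3 - <<'E'
from h import *
s=st(); to(0.567,-0.07,.148)
a,d=bot.grab_frame('scene'); b,d=bot.grab_frame('side')
save('v1',np.hstack([cv2.resize(a[140:280,230:430],(400,280)),cv2.resize(b[200:340,260:460],(400,280))]))
E
```

```text
clock: 4.55
position: [0.565, -0.0699, 0.1472]
tool_rot: [-3.135, 0.002, 1.177]
force: [-0.2, 0.7, 0.2]
grip_width: -0.0001
t 4.55 p [ 0.565  -0.0699  0.1472] rot [-3.135e+00  2.000e-03  1.177e+00] F [-0.2  0.7  0.2] g -0.0001 q [ 0.3   0.57 -0.4   1.81  0.28  0.83 -0.62]
delta tool mm [ 0.6  1.9 -0.8]
```

View pics/v1.png

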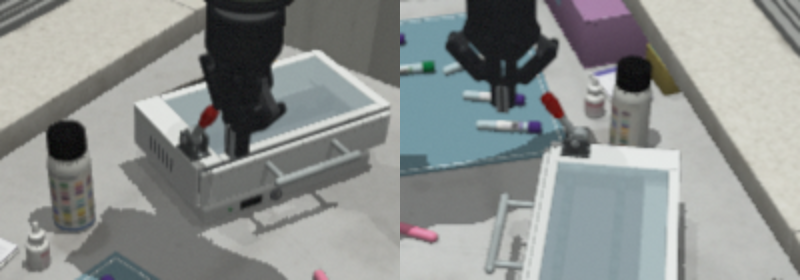

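```bash
python3 -m inch '[{"dx":0,"dy":10,"dz":0,"rx":0,"ry":0,"rz":0,"hand":1},{"dx":0,"dy":10,"dz":0,"rx":0,"ry":0,"rz":0,"hand":1},{"dx":0,"dy":10,"dz":0,"rx":0,"ry":0,"rz":0,"hand":1},{"dx":0,"dy":10,"dz":0,"rx":0,"ry":0,"rz":0,"hand":1},{"dx":0,"dy":10,"dz":0,"rx":0,"ry":0,"rz":0,"hand":1},{"dx":0,"dy":10,"dz":0,"rx":0,"ry":0,"rz":0,"hand":1},{"dx":0,"dy":0,"dz":0,"rx":0,"ry":0,"rz":0,"hand":1}]'
python3 - <<'E'
from h import *
s=st()
a,d=bot.grab_frame('scene'); b,d=bot.grab_frame('side')
save('v2',np.hstack([cv2.resize(a[140:280,230:430],(400,280)),cv2.resize(b[200:340,260:460],(400,280))]))
E
```

```text
clock: 5.35
position: [0.6243, -0.0935, 0.1512]
tool_rot: [3.141, -0.0, 1.18]
force: [-0.3, 0.8, 0.2]
grip_width: -0.0
t 5.35 p [ 0.6243 -0.0935  0.1512] rot [ 3.141 -0.     1.18 ] F [-0.3  0.8  0.2] g -0.0 q [ 0.31  0.64 -0.38  1.64  0.29  0.91 -0.57]
```

View pics/v2.png

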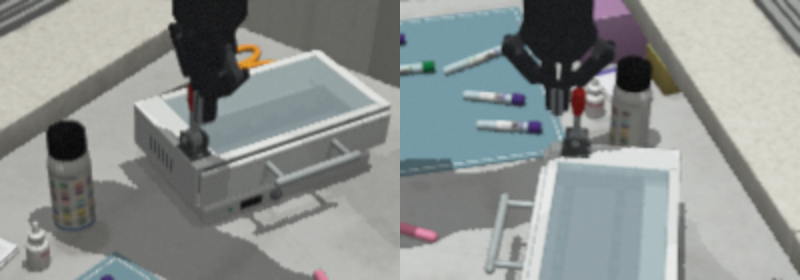

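```bash
python3 -m inch '[{"dx":0,"dy":6,"dz":0,"rx":0,"ry":0,"rz":0,"hand":1},{"dx":0,"dy":6,"dz":0,"rx":0,"ry":0,"rz":0,"hand":1},{"dx":0,"dy":5,"dz":0,"rx":0,"ry":0,"rz":0,"hand":1},{"dx":0,"dy":5,"dz":0,"rx":0,"ry":0,"rz":0,"hand":1},{"dx":0,"dy":0,"dz":0,"rx":0,"ry":0,"rz":0,"hand":1}]'
python3 - <<'E'
from h import *
s=st()
a,d=bot.grab_frame('scene'); b,d=bot.grab_frame('side')
save('v3',np.hstack([cv2.resize(a[140:280,230:430],(400,280)),cv2.resize(b[200:340,260:460],(400,280))]))
E
```

```text
clock: 5.95
position: [0.644, -0.1015, 0.1511]
tool_rot: [3.141, -0.0, 1.181]
force: [-0.6, 0.1, 0.2]
grip_width: 0.0
t 5.95 p [ 0.644  -0.1015  0.1511] rot [ 3.141 -0.     1.181] F [-0.6  0.1  0.2] g 0.0 q [ 0.31  0.67 -0.38  1.58  0.29  0.94 -0.56]
```

View pics/v3.png

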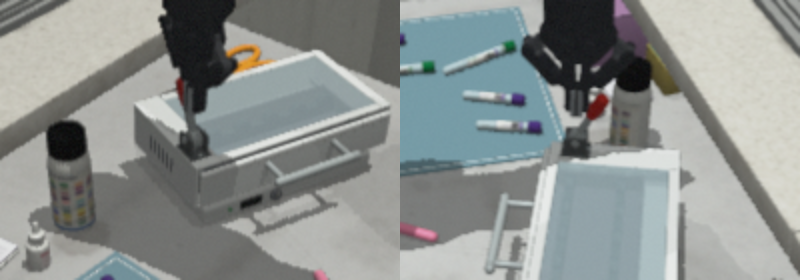

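```bash
python3 -m inch '[{"dx":0,"dy":4,"dz":0,"rx":0,"ry":0,"rz":0,"hand":1},{"dx":0,"dy":0,"dz":0,"rx":0,"ry":0,"rz":0,"hand":1}]'; python3 -m inch '[{"dx":0,"dy":4,"dz":0,"rx":0,"ry":0,"rz":0,"hand":1},{"dx":0,"dy":0,"dz":0,"rx":0,"ry":0,"rz":0,"hand":1}]'
python3 - <<'E'
from h import *
s=st()
a,d=bot.grab_frame('scene'); b,d=bot.grab_frame('side'); C=cal('side')
save('v4',np.hstack([cv2.resize(a[140:280,230:430],(400,280)),cv2.resize(b[200:340,260:460],(400,280))]))
for t in ['lever_grip','lever_pivot']:
  for r in bot.tip_of('side',t)[:2]: print(t,r, px2w(C,*r['centre'],d[int(r['centre'][0]),int(r['centre'][1])]))
E
```

```text
clock: 6.25
position: [0.6474, -0.1028, 0.1513]
tool_rot: [3.141, -0.0, 1.181]
force: [-0.6, 1.1, -0.3]
grip_width: 0.0003
clock: 6.45
position: [0.6505, -0.104, 0.1511]
tool_rot: [-3.14, 0.0, 1.181]
force: [-5.5, 1.7, 2.7]
grip_width: -0.0001
t 6.45 p [ 0.6505 -0.104   0.1511] rot [-3.14   0.     1.181] F [-5.5  1.7  2.7] g -0.0001 q [ 0.31  0.68 -0.38  1.56  0.29  0.96 -0.55]
lever_grip {'centre': [254.3, 362.1], 'score': 0.68} [ 0.67088472 -0.12111164  0.16500599]
lever_grip {'centre': [224.3, 249.6], 'score': 0.48} [0.46685203 0.30038556 0.00433321]
lever_pivot {'centre': [267.4, 347.3], 'score': 0.6} [ 0.6415462  -0.10653318  0.12229574]
```

View pics/v4.png

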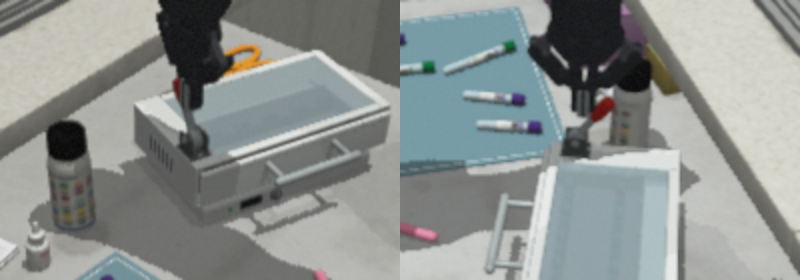

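```bash
python3 -m inch '[{"dx":0,"dy":-25,"dz":0,"rx":0,"ry":0,"rz":0,"hand":1},{"dx":0,"dy":-35,"dz":0,"rx":0,"ry":0,"rz":0,"hand":1},{"dx":0,"dy":-20,"dz":-20,"rx":0,"ry":0,"rz":0,"hand":0.34},{"dx":0,"dy":-20,"dz":-20,"rx":0,"ry":0,"rz":0,"hand":0.34},{"dx":0,"dy":0,"dz":0,"rx":0,"ry":0,"rz":0,"hand":0.34}]'
python3 - <<'E'
from h import *
s=st()
for n in ['side','scene']:
    b,d=bot.grab_frame(n); C=cal(n); save('v5'+n,b)
    for t in ['lever_grip','lever_pivot','drawer_handle']:
      for r in bot.tip_of(n,t)[:2]: print(t,r, px2w(C,*r['centre'],d[int(r['centre'][0]),int(r['centre'][1])]),ray_z(C,*r['centre'],.077))
a=cv2.imread('pics/v5side.png')[230:390,280:440]; b=cv2.imread('pics/v5scene.png')[160:260,290:430]
cv2.imwrite('pics/v5.png',np.hstack([cv2.resize(a,(400,400)),cv2.resize(b,(400,400))]))
to(.525,-.193,.15)
E
```

```text
clock: 7.15
position: [0.5582, -0.0655, 0.194]
tool_rot: [3.138, -0.001, 1.182]
force: [0.1, -1.0, 0.0]
grip_width: 0.0281
t 7.15 p [ 0.5582 -0.0655  0.194 ] rot [ 3.138e+00 -1.000e-03  1.182e+00] F [ 0.1 -1.   0. ] g 0.0281 q [ 0.32  0.49 -0.42  1.79  0.25  0.91 -0.6 ]
lever_grip {'centre': [253.4, 361.3], 'score': 0.69} [ 0.66920432 -0.12030135  0.16729542] [ 0.70832247 -0.01049819  0.077     ]
lever_pivot {'centre': [268.4, 344.0], 'score': 0.84} [ 0.63456579 -0.10369685  0.11864483] [ 0.64963962 -0.05532174  0.077     ]
drawer_handle {'centre': [316.6, 309.2], 'score': 0.93} [ 0.52846115 -0.19725641  0.08183044] [ 0.52950488 -0.1924497   0.077     ]
lever_grip {'centre': [183.0, 321.2], 'score': 0.62} [ 0.66864568 -0.11423791  0.16757501] [ 0.75348927 -0.22813114  0.077     ]
lever_pivot {'centre': [208.9, 326.4], 'score': 0.91} [ 0.63734434 -0.09449805  0.12233377] [ 0.67447268 -0.1459525   0.077     ]
drawer_handle {'centre': [224.0, 391.5], 'score': 0.57} [ 0.52113296 -0.18937094  0.08087846] [ 0.52343669 -0.19405098  0.077     ]
drawer_handle {'centre': [203.7, 380.6], 'score': 0.57} [ 0.57241024 -0.22111603  0.09722321] [ 0.58631696 -0.24711769  0.077     ]
delta tool mm [-129.8   17.4   40.6]
```

View pics/v5.png

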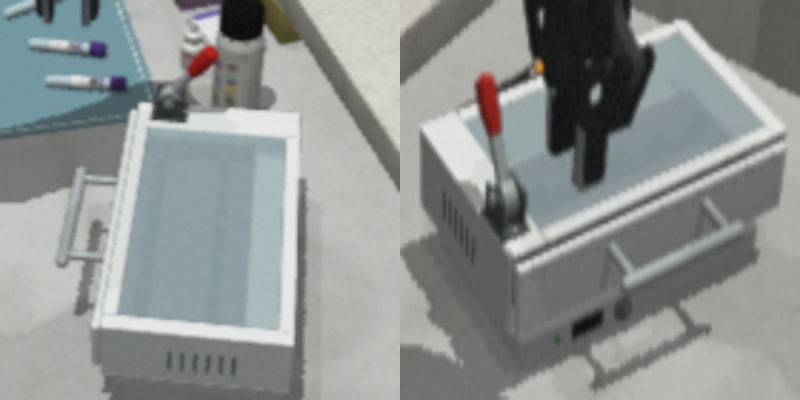

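```bash
python3 -m inch '[{"dx":-43,"dy":6,"dz":0,"rx":0,"ry":0,"rz":0,"hand":0.34},{"dx":-43,"dy":6,"dz":0,"rx":0,"ry":0,"rz":0,"hand":0.34},{"dx":-43,"dy":6,"dz":40,"rx":0,"ry":0,"rz":0,"hand":0.34},{"dx":0,"dy":0,"dz":25,"rx":0,"ry":0,"rz":0,"hand":0.34},{"dx":0,"dy":0,"dz":0,"rx":0,"ry":0,"rz":0,"hand":0.34}]'
python3 - <<'E'
from h import *
s=st(); C=cal('wrist'); b,d=bot.grab_frame('wrist'); save('v6',b)
for r in bot.tip_of('wrist','drawer_handle')[:2]: print(r, px2w(C,*r['centre'],d[int(r['centre'][0]),int(r['centre'][1])]),ray_z(C,*r['centre'],.077))
print(w2px(C,s['position']))
b,d=bot.grab_frame('side'); save('v6s',cv2.resize(b[230:390,260:440],None,fx=4,fy=4)[:600])
E
```

```text
clock: 8.05
position: [0.5258, -0.1864, 0.1295]
tool_rot: [-3.137, 0.0, 1.179]
force: [-0.6, 0.9, 0.5]
grip_width: 0.0283
t 8.05 p [ 0.5258 -0.1864  0.1295] rot [-3.137  0.     1.179] F [-0.6  0.9  0.5] g 0.0283 q [ 0.5   0.57 -0.37  1.85  0.28  0.78 -0.41]
(np.float64(311.91829693784945), np.float64(318.51235768494666))
```

View pics/v6.png

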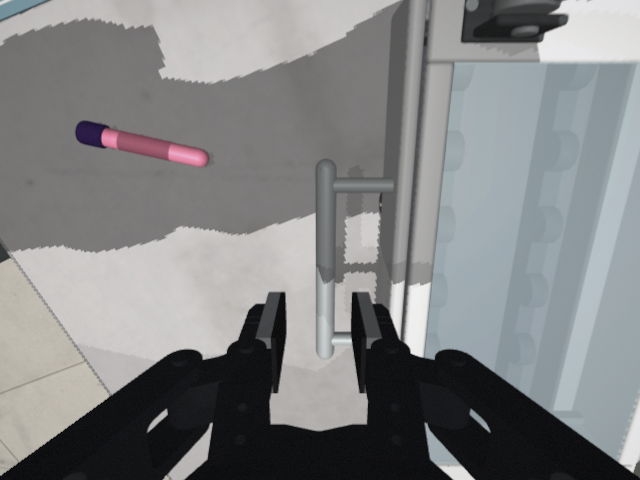

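View pics/v6s.png

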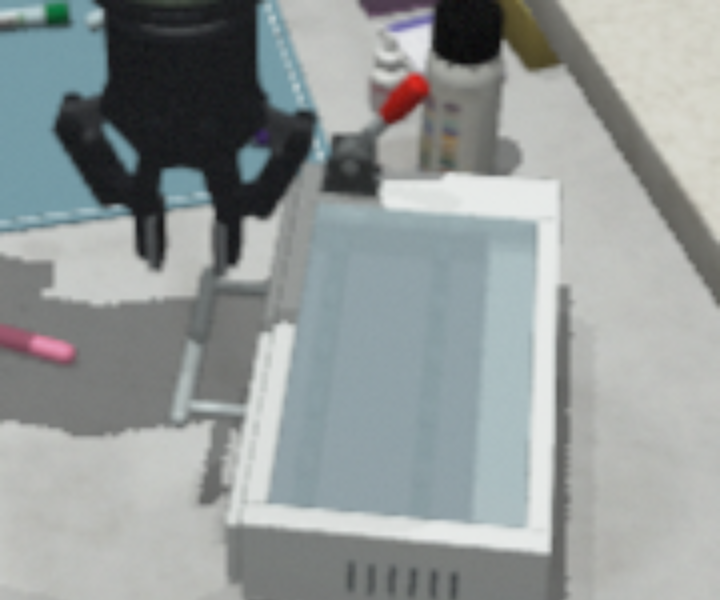

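Run:
```python
from h import *
s=st(); C=cal('wrist')
a=ray_z(C,163,326,.077); b=ray_z(C,355,325.5,.077); print(a,b,(a+b)/2,np.linalg.norm(a-b),np.arctan2(*(a-b)[1::-1])); m=(a+b)/2
for z in (.062,): to(m[0],m[1],z,s)
```

```text
t 8.2 p [ 0.5285 -0.185   0.1334] rot [ 3.141e+00 -1.000e-03  1.182e+00] F [ 0.  -0.3  0.1] g 0.0281 q [ 0.5   0.57 -0.38  1.85  0.28  0.78 -0.41]
[ 0.55385079 -0.13384667  0.077     ] [ 0.50909571 -0.24397198  0.077     ] [ 0.53147325 -0.18890933  0.077     ] 0.11887220093380983 1.1847837104321033
delta tool mm [-2.5  4.2 71.4]
```

```bash
python3 -m inch '[{"dx":-2.5,"dy":3.5,"dz":0,"rx":0,"ry":0,"rz":0,"hand":0.34},{"dx":0,"dy":0,"dz":35,"rx":0,"ry":0,"rz":0,"hand":0.34},{"dx":0,"dy":0,"dz":20,"rx":0,"ry":0,"rz":0,"hand":0.34},{"dx":0,"dy":0,"dz":15,"rx":0,"ry":0,"rz":0,"hand":0.34},{"dx":0,"dy":0,"dz":0,"rx":0,"ry":0,"rz":0,"hand":0.34},{"dx":0,"dy":0,"dz":0,"rx":0,"ry":0,"rz":0,"hand":1},{"dx":0,"dy":0,"dz":0,"rx":0,"ry":0,"rz":0,"hand":1},{"dx":0,"dy":0,"dz":0,"rx":0,"ry":0,"rz":0,"hand":1},{"dx":0,"dy":0,"dz":0,"rx":0,"ry":0,"rz":0,"hand":1}]' 60
```

```text
clock: 9.1
position: [0.5287, -0.1889, 0.0634]
tool_rot: [-3.139, 0.0, 1.181]
force: [-10.5, 5.8, 4.6]
grip_width: 0.0087
```

```bash
python3 -m inch '[{"dx":0,"dy":-6,"dz":0,"rx":0,"ry":0,"rz":0,"hand":1},{"dx":0,"dy":-10,"dz":0,"rx":0,"ry":0,"rz":0,"hand":1},{"dx":0,"dy":-10,"dz":0,"rx":0,"ry":0,"rz":0,"hand":1},{"dx":0,"dy":-10,"dz":0,"rx":0,"ry":0,"rz":0,"hand":1},{"dx":0,"dy":0,"dz":0,"rx":0,"ry":0,"rz":0,"hand":1}]' 60
python3 - <<'E'
from h import *
s=st(); b,d=bot.grab_frame('side'); save('v7s',cv2.resize(b[230:390,260:440],None,fx=4,fy=4)[:600])
E
```

```text
clock: 9.6
position: [0.4956, -0.1752, 0.0633]
tool_rot: [3.141, 0.0, 1.181]
force: [-1.2, 4.0, 8.7]
grip_width: 0.0088
t 9.6 p [ 0.4956 -0.1752  0.0633] rot [3.141 0.    1.181] F [-1.2  4.   8.7] g 0.0088 q [ 0.47  0.63 -0.33  1.97  0.35  0.59 -0.48]
```

View pics/v7s.png

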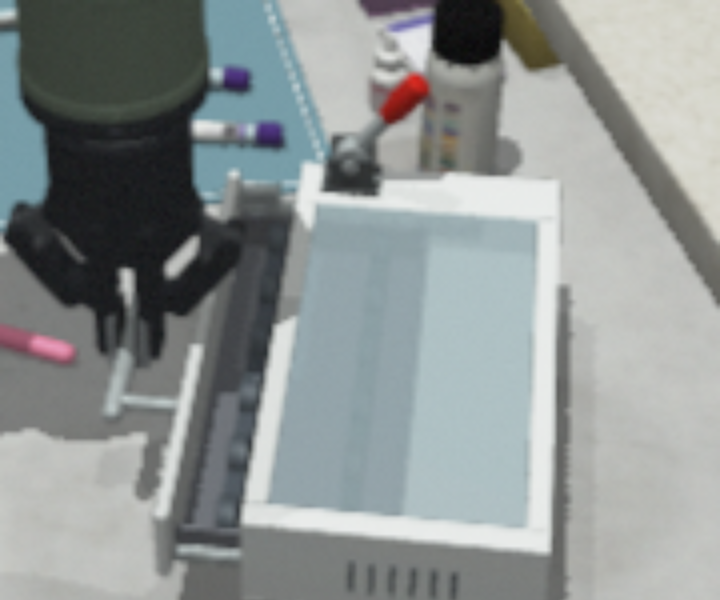

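```bash
python3 -m inch '[{"dx":0,"dy":-12,"dz":0,"rx":0,"ry":0,"rz":0,"hand":1},{"dx":0,"dy":-12,"dz":0,"rx":0,"ry":0,"rz":0,"hand":1},{"dx":0,"dy":-12,"dz":0,"rx":0,"ry":0,"rz":0,"hand":1},{"dx":0,"dy":-12,"dz":0,"rx":0,"ry":0,"rz":0,"hand":1},{"dx":0,"dy":-12,"dz":0,"rx":0,"ry":0,"rz":0,"hand":1},{"dx":0,"dy":-6,"dz":0,"rx":0,"ry":0,"rz":0,"hand":1},{"dx":0,"dy":0,"dz":0,"rx":0,"ry":0,"rz":0,"hand":1}]'
python3 -m inch '[{"dx":0,"dy":-5,"dz":0,"rx":0,"ry":0,"rz":0,"hand":1},{"dx":0,"dy":0,"dz":0,"rx":0,"ry":0,"rz":0,"hand":1}]'
python3 -m inch '[{"dx":0,"dy":-4,"dz":0,"rx":0,"ry":0,"rz":0,"hand":1},{"dx":0,"dy":0,"dz":0,"rx":0,"ry":0,"rz":0,"hand":1}]'
python3 -c "
from h import *
st()"
```

```text
clock: 10.35
position: [0.4349, -0.1502, 0.0632]
tool_rot: [3.141, -0.0, 1.181]
force: [-1.0, 4.2, 11.6]
grip_width: 0.0087
clock: 10.55
position: [0.4306, -0.1484, 0.0632]
tool_rot: [3.14, -0.0, 1.181]
force: [-0.2, 4.6, 11.2]
grip_width: 0.0091
clock: 10.75
position: [0.427, -0.1469, 0.0632]
tool_rot: [3.14, -0.0, 1.181]
force: [0.2, 3.2, 12.8]
grip_width: 0.0089
t 10.75 p [ 0.427  -0.1469  0.0632] rot [ 3.14  -0.     1.181] F [ 0.2  3.2 12.8] g 0.0089 q [ 0.45  0.55 -0.32  2.16  0.37  0.48 -0.54]
```

```bash
python3 -m inch '[{"dx":0,"dy":-4,"dz":0,"rx":0,"ry":0,"rz":0,"hand":1},{"dx":0,"dy":0,"dz":0,"rx":0,"ry":0,"rz":0,"hand":1}]'
python3 -m inch '[{"dx":0,"dy":-4,"dz":0,"rx":0,"ry":0,"rz":0,"hand":1},{"dx":0,"dy":0,"dz":0,"rx":0,"ry":0,"rz":0,"hand":1},{"dx":0,"dy":0,"dz":0,"rx":0,"ry":0,"rz":0,"hand":1}]'
python3 - <<'E'
from h import *
s=st(); b,d=bot.grab_frame('side'); save('v8s',cv2.resize(b[200:400,200:440],None,fx=3,fy=3)[:600])
E
```

```text
clock: 10.95
position: [0.425, -0.146, 0.0633]
tool_rot: [3.137, -0.001, 1.181]
force: [9.9, -3.1, -0.0]
grip_width: 0.0083
clock: 11.25
position: [0.4248, -0.1459, 0.0636]
tool_rot: [3.131, -0.003, 1.18]
force: [31.8, -15.8, -25.5]
grip_width: 0.0085
t 11.25 p [ 0.4248 -0.1459  0.0636] rot [ 3.131e+00 -3.000e-03  1.180e+00] F [ 31.8 -15.8 -25.5] g 0.0085 q [ 0.44  0.55 -0.31  2.17  0.37  0.46 -0.55]
```

View pics/v8s.png

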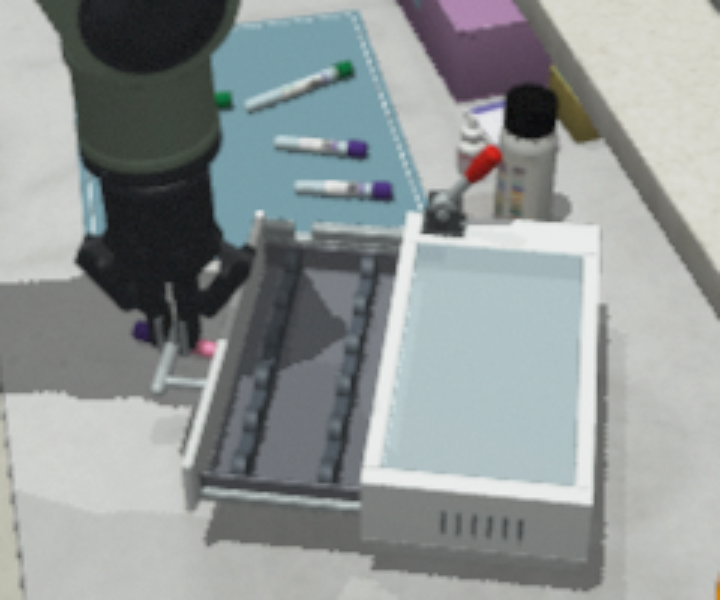

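```bash
python3 -m inch '[{"dx":0,"dy":6,"dz":0,"rx":0,"ry":0,"rz":0,"hand":1},{"dx":0,"dy":0,"dz":0,"rx":0,"ry":0,"rz":0,"hand":0.34},{"dx":0,"dy":0,"dz":0,"rx":0,"ry":0,"rz":0,"hand":0.34},{"dx":0,"dy":0,"dz":0,"rx":0,"ry":0,"rz":0,"hand":0.34}]'
python3 -m inch '[{"dx":0,"dy":0,"dz":-20,"rx":0,"ry":0,"rz":0,"hand":0.34},{"dx":0,"dy":0,"dz":-30,"rx":0,"ry":0,"rz":0,"hand":0.34},{"dx":0,"dy":0,"dz":-40,"rx":0,"ry":0,"rz":0,"hand":0.34},{"dx":0,"dy":0,"dz":-40,"rx":0,"ry":0,"rz":0,"hand":0.34},{"dx":0,"dy":0,"dz":-40,"rx":0,"ry":0,"rz":0,"hand":0.34},{"dx":0,"dy":0,"dz":0,"rx":0,"ry":0,"rz":0,"hand":0.34}]'
python3 - <<'E'
from h import *
s=st()
names=['purple1_mid','groove1','cradle','drawer_handle']
for n in ['scene','side']:
    im,d=bot.grab_frame(n); C=cal(n); save(n+'2',im); np.save('pics/%s2d.npy'%n,d)
    for t in names:
        for r in bot.tip_of(n,t)[:7]:
            rr,cc=r['centre']; i,j=int(round(rr)),int(round(cc)); 
            dd=d[min(max(i,0),479),min(max(j,0),639)]
            print(n,t,round(r['score'],2),np.round(r['centre'],1),'depthpt',np.round(px2w(C,rr,cc,dd),3))
C=cal('wrist');im,d=bot.grab_frame('wrist'); save('w2',im)
E
```

```text
clock: 11.7
position: [0.4246, -0.1465, 0.0625]
tool_rot: [-3.141, 0.0, 1.181]
force: [-0.3, 0.2, -0.1]
grip_width: 0.028
clock: 12.3
position: [0.4267, -0.147, 0.2366]
tool_rot: [3.135, 0.0, 1.18]
force: [-0.5, -1.4, -1.1]
grip_width: 0.0282
t 12.3 p [ 0.4267 -0.147   0.2366] rot [3.135 0.    1.18 ] F [-0.5 -1.4 -1.1] g 0.0282 q [ 0.59  0.26 -0.46  2.02  0.15  0.89 -0.35]
scene groove1 0.83 [220.5 418.8] depthpt [ 0.496 -0.283  0.049]
scene groove1 0.8 [246.2 360.9] depthpt [ 0.552 -0.115  0.046]
scene groove1 0.7 [225.  410.4] depthpt [ 0.506 -0.259  0.044]
scene groove1 0.68 [233.7 393.7] depthpt [ 0.518 -0.201  0.047]
scene groove1 0.67 [251.5 264.3] depthpt [0.733 0.012 0.016]
scene groove1 0.65 [232.4 376.6] depthpt [ 0.548 -0.175  0.052]
scene cradle 0.86 [229.1 389.7] depthpt [ 0.534 -0.21   0.047]
scene drawer_handle 0.67 [253.3 421. ] depthpt [ 0.421 -0.145  0.077]
side groove1 0.84 [319.4 303. ] depthpt [ 0.521 -0.164  0.043]
side groove1 0.7 [305.2 306.9] depthpt [ 0.54  -0.124  0.046]
side groove1 0.68 [344.1 297.1] depthpt [ 0.491 -0.237  0.048]
side groove1 0.61 [291.5 308. ] depthpt [ 0.553 -0.08   0.047]
side groove1 0.59 [330.7 301.8] depthpt [ 0.51  -0.2    0.046]
side cradle 0.76 [320.3 303.2] depthpt [ 0.52  -0.17   0.047]
side drawer_handle 0.65 [311.9 262.9] depthpt [ 0.441 -0.087  0.016]
```

View pics/w2.png

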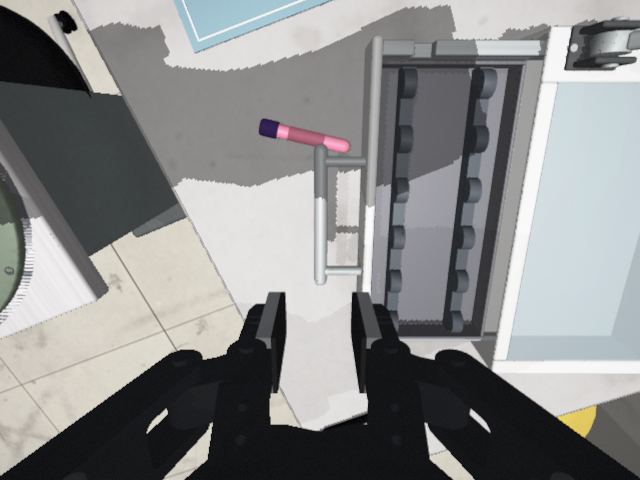

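View pics/scene2.png

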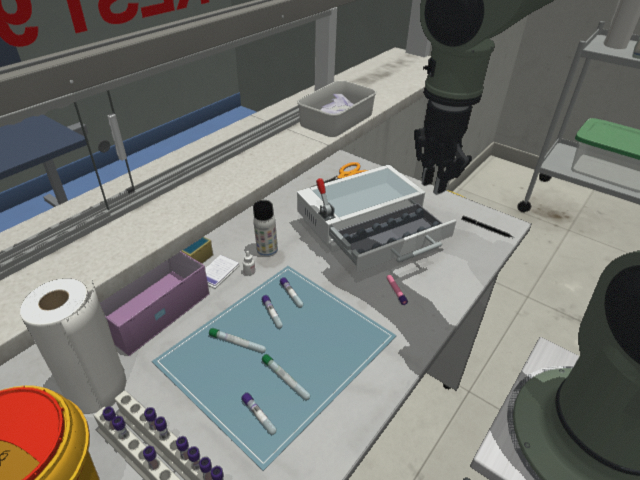

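Run:
```python
from h import *
s=st(); C=cal('wrist');im,d=bot.grab_frame('wrist')
xm=np.array([.925,-.379]);ym=np.array([.379,.925])
for t in ['groove1','cradle','drawer_handle','purple1_mid']:
    for r in bot.tip_of('wrist',t)[:7]:
        rr,cc=r['centre']; i,j=int(round(rr)),int(round(cc)); 
        p=px2w(C,rr,cc,d[i,j]); print(t,round(r['score'],2),np.round(r['centre'],1),np.round(p,3), np.round(ray_z(C,rr,cc,.052),3))
# ribs
for rr,cc in [(80,408),(138,404),(190,400),(237,397),(281,394),(82,485),(139,478),(190,471),(237,465),(281,459)]:
    p=px2w(C,rr,cc,np.median(d[rr-2:rr+3,cc-2:cc+3])); print(rr,cc,np.round(p,3), 'm', np.round([p[:2]@xm,p[:2]@ym],3))
for rr,cc in [(110,440),(200,435),(250,430)]:
    print('floor',px2w(C,rr,cc,d[rr,cc]))
for rr,cc in [(60,375),(200,370),(60,385),(130,378)]: print('panel',px2w(C,rr,cc,d[rr,cc]))
```

```text
t 12.85 p [ 0.4252 -0.1465  0.232 ] rot [-3.141 -0.     1.181] F [ 0.8  0.3 -0.2] g 0.0281 q [ 0.59  0.27 -0.46  2.02  0.15  0.89 -0.35]
groove1 0.94 [165.  439.4] [ 0.539 -0.149  0.046] [ 0.537 -0.148  0.052]
groove1 0.85 [261.4 427.3] [ 0.502 -0.232  0.045] [ 0.501 -0.229  0.052]
groove1 0.69 [217.4 432.9] [ 0.519 -0.192  0.047] [ 0.518 -0.191  0.052]
groove1 0.64 [304.2 425.7] [ 0.487 -0.275  0.046] [ 0.486 -0.271  0.052]
groove1 0.59 [115.7 445. ] [ 0.555 -0.112  0.045] [ 0.553 -0.111  0.052]
cradle 0.58 [212.  433.2] [ 0.521 -0.188  0.046] [ 0.52  -0.186  0.052]
cradle 0.54 [112.3 447.1] [ 0.557 -0.11   0.045] [ 0.555 -0.109  0.052]
drawer_handle 0.81 [219.1 320.6] [ 0.427 -0.146  0.082] [ 0.424 -0.154  0.052]
purple1_mid 0.57 [300.4 427.4] [ 0.49  -0.272  0.046] [ 0.489 -0.268  0.052]
80 408 [ 0.528 -0.073  0.072] m [0.517 0.132]
138 404 [ 0.512 -0.112  0.072] m [0.516 0.09 ]
190 400 [ 0.496 -0.151  0.072] m [0.516 0.049]
237 397 [ 0.481 -0.188  0.071] m [0.516 0.008]
281 394 [ 0.465 -0.227  0.071] m [ 0.516 -0.033]
82 485 [ 0.582 -0.097  0.072] m [0.575 0.131]
139 478 [ 0.566 -0.135  0.072] m [0.575 0.089]
190 471 [ 0.55  -0.173  0.072] m [0.575 0.049]
237 465 [ 0.535 -0.211  0.071] m [0.575 0.008]
281 459 [ 0.519 -0.249  0.071] m [ 0.574 -0.034]
floor [ 0.5527188  -0.10589418  0.04389634]
floor [ 0.52607103 -0.17813822  0.04510275]
floor [ 0.50772384 -0.22253221  0.04506415]
panel [ 0.50687722 -0.05216057  0.08894115]
panel [ 0.46955466 -0.14463211  0.08935029]
panel [ 0.51740479 -0.05355337  0.0689776 ]
panel [ 0.49301557 -0.09739964  0.08906193]
```

```bash
python3 -m inch '[{"dx":40.5,"dy":-3.4,"dz":-6.5,"rx":0,"ry":0,"rz":0,"hand":0.2},{"dx":40.5,"dy":-3.4,"dz":-6.5,"rx":0,"ry":0,"rz":0,"hand":0.2},{"dx":40.5,"dy":-3.4,"dz":-6.5,"rx":0,"ry":0,"rz":0,"hand":0.2},{"dx":40.5,"dy":-3.4,"dz":-6.5,"rx":0,"ry":0,"rz":0,"hand":0.2},{"dx":40.5,"dy":-3.4,"dz":-6.5,"rx":0,"ry":0,"rz":0,"hand":0.2},{"dx":40.5,"dy":-3.4,"dz":-6.5,"rx":0,"ry":0,"rz":0,"hand":0.2},{"dx":40.5,"dy":-3.4,"dz":-6.5,"rx":0,"ry":0,"rz":0,"hand":0.2},{"dx":40.5,"dy":-3.4,"dz":-6.5,"rx":0,"ry":0,"rz":0,"hand":0.2},{"dx":40.5,"dy":-3.4,"dz":-6.5,"rx":0,"ry":0,"rz":0,"hand":0.2},{"dx":40.5,"dy":-3.4,"dz":-6.5,"rx":0,"ry":0,"rz":0,"hand":0.2}]'
python3 -m inch '[{"dx":0,"dy":0,"dz":0,"rx":0,"ry":0,"rz":0,"hand":0.2},{"dx":0,"dy":0,"dz":0,"rx":0,"ry":0,"rz":0,"hand":0.2}]'
python3 - <<'E'
from h import *
s=st(); C=cal('wrist');im,d=bot.grab_frame('wrist'); save('w3',im); np.save('pics/w3d.npy',d); np.save('pics/w3C.npy',np.array([C[0],C[1],C[2],*C[3],*C[4].ravel()]))
for t in ['purple1_mid','green1_mid']:
    for r in bot.tip_of('wrist',t)[:7]:
        rr,cc=r['centre']; i,j=int(round(rr)),int(round(cc)); 
        p=px2w(C,rr,cc,d[i,j]); print(t,round(r['score'],2),np.round(r['centre'],1),np.round(p,3), np.round(ray_z(C,rr,cc,.01),3))
    for r in bot.trace('wrist',t)[:7]: print(t,round(r['score'],2),np.round(r['box']),r['region'].sum())
E
```

```text
clock: 14.1
position: [0.5482, 0.2424, 0.2977]
tool_rot: [3.141, 0.0, 1.18]
force: [0.3, -0.5, 0.6]
grip_width: 0.034
clock: 14.3
position: [0.5477, 0.2417, 0.297]
tool_rot: [-3.141, 0.0, 1.182]
force: [-0.8, 0.1, 0.1]
grip_width: 0.0338
t 14.3 p [0.5477 0.2417 0.297 ] rot [-3.141  0.     1.182] F [-0.8  0.1  0.1] g 0.0338 q [-0.11  0.47 -0.58  1.57  0.27  1.18 -1.14]
green1_mid 0.9 [173.6 366.9] [0.606 0.239 0.014] [0.606 0.238 0.01 ]
green1_mid 0.45 [230.8 320.9] [0.53  0.191 0.   ] [0.531 0.194 0.01 ]
green1_mid 0.59 [326. 140. 411. 210.] 1111
green1_mid 0.54 [371. 402. 465. 476.] 1047
```

View pics/w3.png

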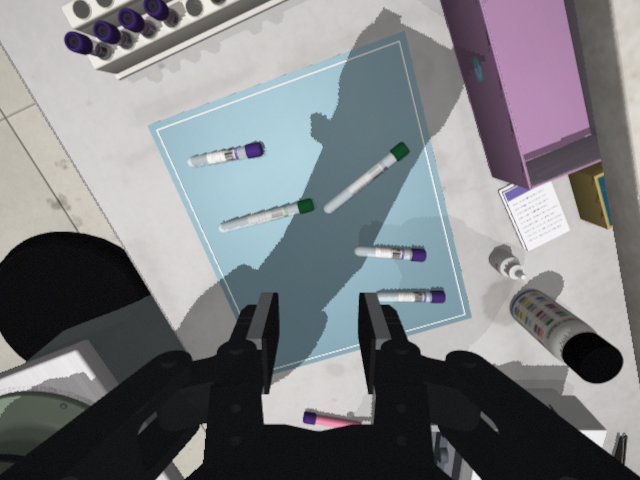

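```bash
cat >> h.py <<'E'
def tube(C,a,b,z=.009):
    # a=cap end (r,c), b = other end
    p=ray_z(C,*a,z)[:2]; q=ray_z(C,*b,z)[:2]; u=p-q; L=np.linalg.norm(u)
    print('mid',np.round((p+q)/2,4),'len',round(L,4),'cap dir ang',round(np.arctan2(u[1],u[0]),3))
E
python3 - <<'E'
from h import *
v=np.load('pics/w3C.npy'); C=(v[0],v[1],v[2],v[3:6],v[6:].reshape(3,3))
tube(C,(149,264),(161,188)); tube(C,(255.5,427),(251,355)); tube(C,(296.5,445.5),(297,378))
im=cv2.imread('pics/w3.png'); cv2.imwrite('pics/c3.png',np.hstack([cv2.resize(im[130:180,170:280],(400,182),interpolation=cv2.INTER_CUBIC),cv2.resize(im[235:310,340:450],(400,273),interpolation=cv2.INTER_CUBIC)[:182]]))
cv2.imwrite('pics/c3b.png',cv2.resize(im[235:310,340:460],(800,500),interpolation=cv2.INTER_CUBIC))
E
```

```text
mid [0.465  0.3184] len 0.0887 cap dir ang -0.238
mid [0.6005 0.1339] len 0.0897 cap dir ang -0.456
mid [0.6058 0.0673] len 0.0868 cap dir ang -0.381
```

View pics/c3b.png

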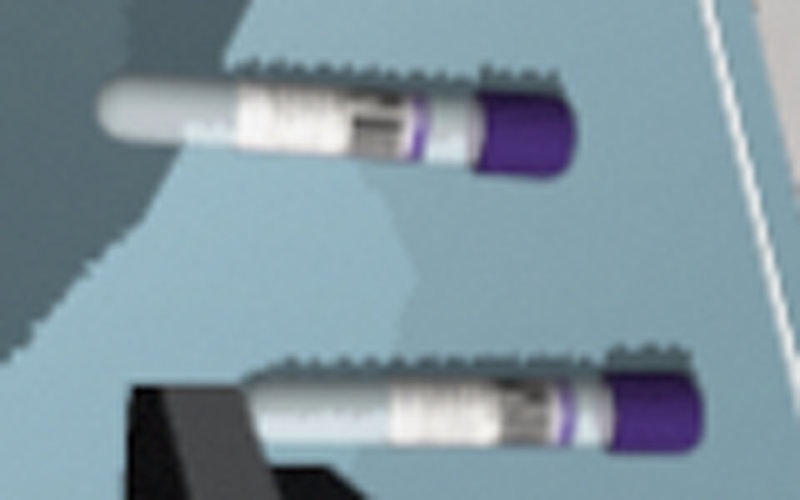

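```bash
python3 -m inch '[{"dx":0,"dy":0,"dz":12,"rx":0,"ry":0,"rz":-0.147,"hand":0.2},{"dx":0,"dy":0,"dz":12,"rx":0,"ry":0,"rz":-0.147,"hand":0.2},{"dx":0,"dy":0,"dz":12,"rx":0,"ry":0,"rz":-0.147,"hand":0.2},{"dx":0,"dy":0,"dz":12,"rx":0,"ry":0,"rz":-0.147,"hand":0.2},{"dx":0,"dy":0,"dz":12,"rx":0,"ry":0,"rz":-0.147,"hand":0.2},{"dx":0,"dy":0,"dz":12,"rx":0,"ry":0,"rz":-0.147,"hand":0.2},{"dx":0,"dy":0,"dz":12,"rx":0,"ry":0,"rz":-0.147,"hand":0.2},{"dx":0,"dy":0,"dz":12,"rx":0,"ry":0,"rz":-0.147,"hand":0.2},{"dx":0,"dy":0,"dz":12,"rx":0,"ry":0,"rz":-0.147,"hand":0.2},{"dx":0,"dy":0,"dz":12,"rx":0,"ry":0,"rz":-0.147,"hand":0.2}]'
python3 -m inch '[{"dx":0,"dy":0,"dz":0,"rx":0,"ry":0,"rz":-0.034,"hand":0.2},{"dx":0,"dy":0,"dz":0,"rx":0,"ry":0,"rz":0,"hand":0.2}]'
python3 - <<'E'
from h import *
s=st(); to(.6005,.1339,.09)
E
```

```text
clock: 15.55
position: [0.5481, 0.2401, 0.1771]
tool_rot: [3.142, 0.0, 2.656]
force: [0.6, -0.0, 0.9]
grip_width: 0.0348
clock: 15.75
position: [0.548, 0.2404, 0.1777]
tool_rot: [3.142, -0.0, 2.682]
force: [-0.1, 0.4, 1.2]
grip_width: 0.0342
t 15.75 p [0.548  0.2404 0.1777] rot [ 3.142 -0.     2.682] F [-0.1  0.4  1.2] g 0.0342 q [ 0.06  0.68 -0.87  1.69  0.59  1.05  0.11]
delta tool mm [-94.3 -72.1  87.6]
```

```bash
python3 -m inch '[{"dx":-31,"dy":-24,"dz":20,"rx":0,"ry":0,"rz":0,"hand":0.2},{"dx":-31,"dy":-24,"dz":30,"rx":0,"ry":0,"rz":0,"hand":0.2},{"dx":-32,"dy":-24,"dz":30,"rx":0,"ry":0,"rz":0,"hand":0.2},{"dx":0,"dy":0,"dz":7,"rx":0,"ry":0,"rz":0,"hand":0.2},{"dx":0,"dy":0,"dz":0,"rx":0,"ry":0,"rz":0,"hand":0.2}]'
python3 - <<'E'
from h import *
s=st(); C=cal('wrist');im,d=bot.grab_frame('wrist'); save('w4',im); print(w2px(C,s['position']),w2px(C,[.6005,.1339,.009]))
for r in bot.tip_of('wrist','purple2_mid')[:4]:
        rr,cc=r['centre'];print(round(r['score'],2),np.round(r['centre'],1),np.round(ray_z(C,rr,cc,.009),4))
E
```

```text
clock: 16.25
position: [0.6004, 0.1338, 0.09]
tool_rot: [-3.141, -0.001, 2.68]
force: [-1.3, 0.4, 0.6]
grip_width: 0.0343
t 16.25 p [0.6004 0.1338 0.09  ] rot [-3.141e+00 -1.000e-03  2.680e+00] F [-1.3  0.4  0.6] g 0.0343 q [ 0.2   0.81 -0.79  1.71  0.69  0.93  0.24]
(np.float64(311.11132203586556), np.float64(317.5915314468644)) (np.float64(248.3636478095398), np.float64(317.86208129074254))
0.96 [254.5 320.6] [0.605  0.1336 0.009 ]
0.25 [410.4 323. ] [0.7169 0.08   0.009 ]
```

View pics/w4.png

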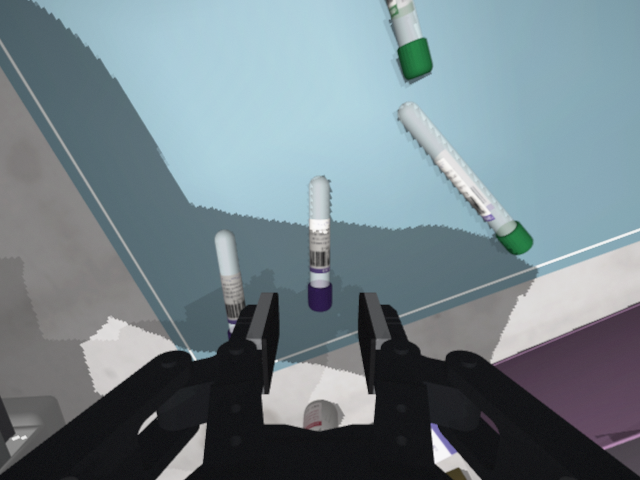

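Run:
```python
from h import *
s=st(); C=cal('wrist')
tube(C,(310,319.5),(176,319)); tube(C,(310,319.5),(176,319),.012)
to(.6025,.1335,.005)
```

```text
t 16.35 p [0.6006 0.136  0.0917] rot [3.140e+00 1.000e-03 2.684e+00] F [-0.6 -0.2  0.1] g 0.0341 q [ 0.19  0.8  -0.79  1.71  0.69  0.93  0.24]
mid [0.6009 0.1371] len 0.0911 cap dir ang -0.455
mid [0.6    0.1376] len 0.0899 cap dir ang -0.455
delta tool mm [-2.8 -1.5 86.7]
```

```bash
python3 -m inch '[{"dx":-1,"dy":0,"dz":30,"rx":0,"ry":0,"rz":0,"hand":0.2},{"dx":0,"dy":0,"dz":30,"rx":0,"ry":0,"rz":0,"hand":0.2},{"dx":0,"dy":0,"dz":15,"rx":0,"ry":0,"rz":0,"hand":0.2},{"dx":0,"dy":0,"dz":9,"rx":0,"ry":0,"rz":0,"hand":0.2},{"dx":0,"dy":0,"dz":0,"rx":0,"ry":0,"rz":0,"hand":0.2}]' 40
python3 -m inch '[{"dx":0,"dy":0,"dz":0,"rx":0,"ry":0,"rz":0,"hand":1},{"dx":0,"dy":0,"dz":0,"rx":0,"ry":0,"rz":0,"hand":1},{"dx":0,"dy":0,"dz":0,"rx":0,"ry":0,"rz":0,"hand":1},{"dx":0,"dy":0,"dz":0,"rx":0,"ry":0,"rz":0,"hand":1}]' 40
```

```text
clock: 16.85
position: [0.6013, 0.135, 0.0065]
tool_rot: [3.142, -0.0, 2.685]
force: [-0.9, 0.3, 0.0]
grip_width: 0.0344
clock: 17.25
position: [0.6021, 0.1347, 0.0078]
tool_rot: [3.14, 0.001, 2.685]
force: [-0.7, 0.1, 7.2]
grip_width: 0.0116
```

```bash
python3 -m inch '[{"dx":0,"dy":0,"dz":-20,"rx":0,"ry":0,"rz":0,"hand":1},{"dx":0,"dy":0,"dz":-30,"rx":0,"ry":0,"rz":0,"hand":1},{"dx":0,"dy":0,"dz":-40,"rx":0,"ry":0,"rz":0,"hand":1},{"dx":0,"dy":0,"dz":-40,"rx":0,"ry":0,"rz":0,"hand":1},{"dx":0,"dy":0,"dz":-20,"rx":0,"ry":0,"rz":-0.067,"hand":1},{"dx":0,"dy":0,"dz":0,"rx":0,"ry":0,"rz":0,"hand":1}]'
python3 - <<'E'
from h import *
s=st(); C=cal('wrist');im,d=bot.grab_frame('wrist'); save('w5',im); to(.4995,-.2192,.12); to(.5309,-.1424,.12)
E
```

```text
clock: 17.85
position: [0.6027, 0.1349, 0.1612]
tool_rot: [3.139, 0.005, 2.754]
force: [0.4, -0.6, -1.0]
grip_width: 0.0113
t 17.85 p [0.6027 0.1349 0.1612] rot [3.139 0.005 2.754] F [ 0.4 -0.6 -1. ] g 0.0113 q [ 0.24  0.73 -0.87  1.66  0.62  1.05  0.36]
delta tool mm [ -39.6 -366.1   38.6]
delta tool mm [ -39.4 -283.1   38.8]
```

View pics/w5.png

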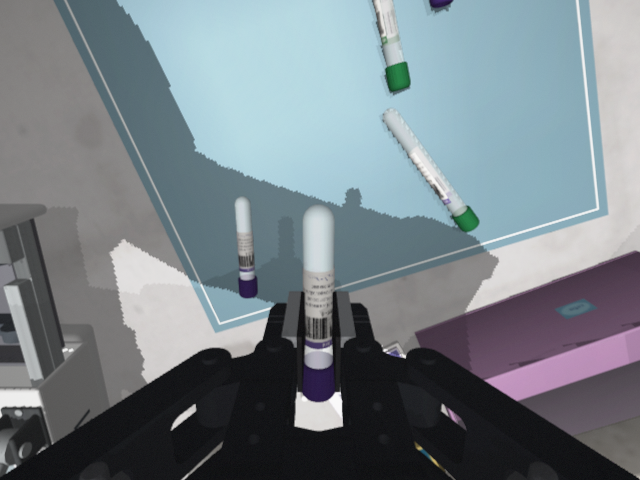

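Run:
```python
from h import *
s=st(); C=cal('wrist'); im,d=bot.grab_frame('wrist')
Rm=R.from_euler('xyz',s['tool_rot']).as_matrix()
for rr,cc in [(215,318),(230,318),(250,318),(270,318),(300,318),(330,318),(360,318),(375,318),(390,318)]:
    p=px2w(C,rr,cc,d[rr,cc]); print(rr,np.round(Rm.T@(p-s['position'])*1000,1))
for a in ((206,318),(401,319)):
    p=ray_z(C,*a,s['position'][2]+.003); print(np.round(Rm.T@(p-s['position'])*1000,1))
```

```text
t 17.9 p [0.6021 0.1344 0.1591] rot [3.140e+00 3.000e-03 2.751e+00] F [ 0.2 -0.7 -0.8] g 0.0113 q [ 0.24  0.73 -0.86  1.66  0.63  1.05  0.36]
215 [44.2  0.3 -5.8]
230 [38.4  0.3 -6.3]
250 [29.9  0.3 -5.4]
270 [21.8  0.2 -6.1]
300 [ 9.2  0.2 -7.5]
330 [-3.8  0.2 -8.8]
360 [-19.2   0.2  -7.7]
375 [-25.5   0.2  -9.4]
390 [-32.8   0.2 -10. ]
[47.1  0.3 -3.1]
[-45.    0.6  -2.9]
```

```bash
python3 -m inch '[{"dx":-4.4,"dy":-40.7,"dz":2,"rx":0,"ry":0,"rz":0,"hand":1},{"dx":-4.4,"dy":-40.7,"dz":2,"rx":0,"ry":0,"rz":0,"hand":1},{"dx":-4.4,"dy":-40.7,"dz":2,"rx":0,"ry":0,"rz":0,"hand":1},{"dx":-4.4,"dy":-40.7,"dz":2,"rx":0,"ry":0,"rz":0,"hand":1},{"dx":-4.4,"dy":-40.7,"dz":2,"rx":0,"ry":0,"rz":0,"hand":1},{"dx":-4.4,"dy":-40.7,"dz":2,"rx":0,"ry":0,"rz":0,"hand":1},{"dx":-4.4,"dy":-40.7,"dz":2,"rx":0,"ry":0,"rz":0,"hand":1},{"dx":-4.4,"dy":-40.7,"dz":2,"rx":0,"ry":0,"rz":0,"hand":1},{"dx":-4.4,"dy":-40.7,"dz":2,"rx":0,"ry":0,"rz":0,"hand":1},{"dx":0,"dy":0,"dz":0,"rx":0,"ry":0,"rz":0,"hand":1}]'
python3 - <<'E'
from h import *
s=st(); C=cal('wrist');im,d=bot.grab_frame('wrist'); save('w6',im); to(.4995,-.2192,.12)
xm=np.array([.925,-.379]);ym=np.array([.379,.925])
for k,y in enumerate((.1105,.069,.028,-.0135,-.055)): 
    c=.5455*xm+y*ym; print(k+1,[np.round(w2px(C,[*(c+e*xm),.067])) for e in (-.03,0,.03)])
E
```

```text
clock: 18.95
position: [0.4961, -0.2249, 0.1371]
tool_rot: [-3.139, -0.003, 2.744]
force: [-0.3, 0.9, -0.1]
grip_width: 0.0112
t 18.95 p [ 0.4961 -0.2249  0.1371] rot [-3.139e+00 -3.000e-03  2.744e+00] F [-0.3  0.9 -0.1] g 0.0112 q [ 0.93  0.66 -0.87  1.86  0.63  0.92  0.93]
delta tool mm [-1.1  3.4 17.6]
1 [array([206., 540.]), array([254., 531.]), array([298., 524.])]
2 [array([207., 469.]), array([255., 463.]), array([299., 458.])]
3 [array([207., 399.]), array([255., 396.]), array([299., 394.])]
4 [array([208., 328.]), array([256., 329.]), array([300., 329.])]
5 [array([209., 258.]), array([256., 261.]), array([301., 264.])]
```

View pics/w6.png

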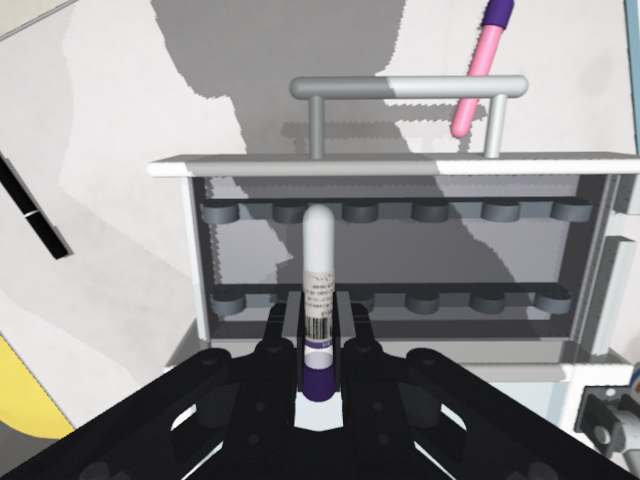

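```bash
for i in 1 2 3; do python3 -m inch '[{"dx":0,"dy":0,"dz":0,"rx":0,"ry":0,"rz":0,"hand":1}]' | sed -n 2p; done
python3 - <<'E'
from h import *
s=st(); to(.4995,-.2192,.12)
E
```

```text
position: [0.4986, -0.2188, 0.1382]
position: [0.4991, -0.2182, 0.1384]
position: [0.4992, -0.2183, 0.1385]
t 19.3 p [ 0.4992 -0.2183  0.1385] rot [ 3.141 -0.     2.753] F [-0.6  0.5  0.4] g 0.0113 q [ 0.92  0.66 -0.88  1.87  0.63  0.92  0.92]
delta tool mm [-0.6 -0.7 18.5]
```

```bash
python3 -m inch '[{"dx":0,"dy":0,"dz":20,"rx":0,"ry":0,"rz":0,"hand":1},{"dx":0,"dy":0,"dz":20,"rx":0,"ry":0,"rz":0,"hand":1},{"dx":0,"dy":0,"dz":15,"rx":0,"ry":0,"rz":0,"hand":1},{"dx":0,"dy":0,"dz":10,"rx":0,"ry":0,"rz":0,"hand":1},{"dx":0,"dy":0,"dz":5,"rx":0,"ry":0,"rz":0,"hand":1},{"dx":0,"dy":0,"dz":0,"rx":0,"ry":0,"rz":0,"hand":1},{"dx":0,"dy":0,"dz":0,"rx":0,"ry":0,"rz":0,"hand":1}]'
python3 - <<'E'
from h import *
s=st(); C=cal('wrist');im,d=bot.grab_frame('wrist'); save('w7',im); to(.4995,-.2192,.067)
E
```

```text
clock: 20.0
position: [0.4991, -0.2194, 0.0688]
tool_rot: [3.142, 0.001, 2.752]
force: [0.0, -0.1, -0.0]
grip_width: 0.0112
t 20.0 p [ 0.4991 -0.2194  0.0688] rot [3.142e+00 1.000e-03 2.752e+00] F [ 0.  -0.1 -0. ] g 0.0112 q [ 0.86  0.76 -0.79  1.9   0.74  0.81  0.84]
delta tool mm [-0.3  0.4  1.8]
```

View pics/w7.png

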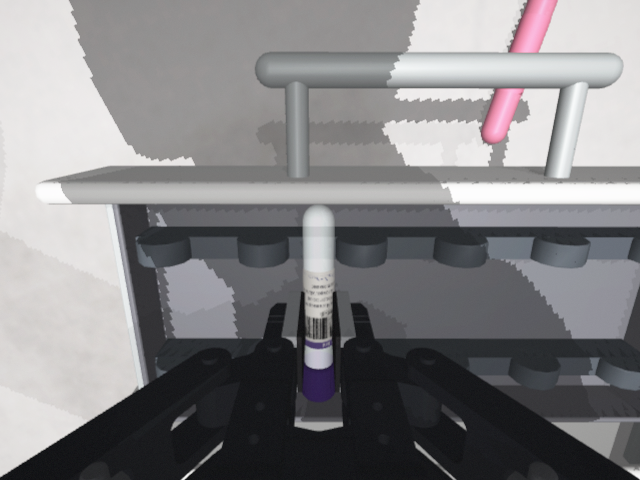

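```bash
python3 -m inch '[{"dx":0,"dy":-2.2,"dz":0,"rx":0,"ry":0,"rz":0,"hand":1},{"dx":0,"dy":0,"dz":3,"rx":0,"ry":0,"rz":0,"hand":1},{"dx":0,"dy":0,"dz":0,"rx":0,"ry":0,"rz":0,"hand":1},{"dx":0,"dy":0,"dz":0,"rx":0,"ry":0,"rz":0,"hand":0.6},{"dx":0,"dy":0,"dz":0,"rx":0,"ry":0,"rz":0,"hand":0.45},{"dx":0,"dy":0,"dz":0,"rx":0,"ry":0,"rz":0,"hand":0.45},{"dx":0,"dy":0,"dz":-10,"rx":0,"ry":0,"rz":0,"hand":0.45},{"dx":0,"dy":0,"dz":-30,"rx":0,"ry":0,"rz":0,"hand":0.45},{"dx":0,"dy":0,"dz":-40,"rx":0,"ry":0,"rz":0,"hand":0.45},{"dx":0,"dy":0,"dz":0,"rx":0,"ry":0,"rz":0,"hand":0.2}]'
python3 - <<'E'
from h import *
s=st(); C=cal('wrist');im,d=bot.grab_frame('wrist'); save('w8',im)
E
```

```text
clock: 21.05
position: [0.5, -0.2217, 0.1501]
tool_rot: [3.141, 0.006, 2.752]
force: [-0.6, -1.0, -0.5]
grip_width: 0.0339
t 21.05 p [ 0.5    -0.2217  0.1501] rot [3.141 0.006 2.752] F [-0.6 -1.  -0.5] g 0.0339 q [ 0.93  0.65 -0.89  1.86  0.62  0.94  0.94]
```

View pics/w8.png

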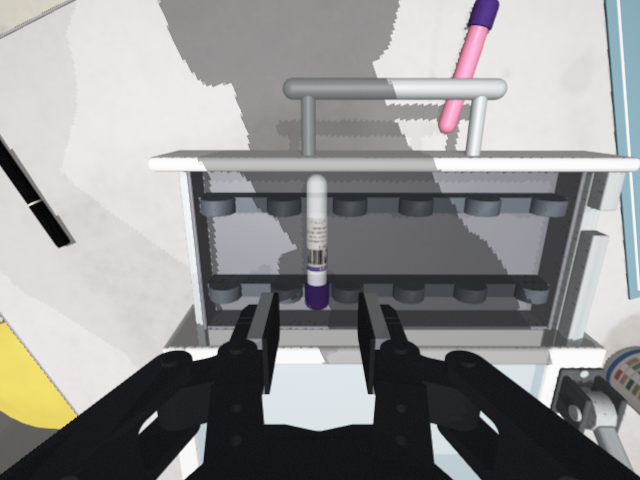

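Run:
```python
from h import *
s=st(); to(.6058,.0673,.15)
```

```text
t 21.1 p [ 0.499  -0.2219  0.148 ] rot [-3.141  0.004  2.751] F [ 0.1  0.1 -1.4] g 0.0346 q [ 0.93  0.65 -0.89  1.86  0.62  0.93  0.94]
delta tool mm [ 11.2 308.1  -2.2]
```

```bash
python3 -m inch '[{"dx":1.4,"dy":38.5,"dz":0,"rx":0,"ry":0,"rz":0,"hand":0.2},{"dx":1.4,"dy":38.5,"dz":0,"rx":0,"ry":0,"rz":0,"hand":0.2},{"dx":1.4,"dy":38.5,"dz":0,"rx":0,"ry":0,"rz":0,"hand":0.2},{"dx":1.4,"dy":38.5,"dz":0,"rx":0,"ry":0,"rz":0,"hand":0.2},{"dx":1.4,"dy":38.5,"dz":0,"rx":0,"ry":0,"rz":0,"hand":0.2},{"dx":1.4,"dy":38.5,"dz":0,"rx":0,"ry":0,"rz":0,"hand":0.2},{"dx":1.4,"dy":38.5,"dz":0,"rx":0,"ry":0,"rz":0,"hand":0.2},{"dx":1.4,"dy":38.5,"dz":0,"rx":0,"ry":0,"rz":0,"hand":0.2},{"dx":0,"dy":0,"dz":40,"rx":0,"ry":0,"rz":0,"hand":0.2},{"dx":0,"dy":0,"dz":10,"rx":0,"ry":0,"rz":0,"hand":0.2}]'
python3 -m inch '[{"dx":0,"dy":0,"dz":0,"rx":0,"ry":0,"rz":0,"hand":0.2},{"dx":0,"dy":0,"dz":0,"rx":0,"ry":0,"rz":0,"hand":0.2}]'
python3 - <<'E'
from h import *
s=st(); C=cal('wrist');im,d=bot.grab_frame('wrist'); save('w9',im); print(w2px(C,s['position']),w2px(C,[.6058,.0673,.009]))
for r in bot.tip_of('wrist','purple2_mid')[:4]:
        rr,cc=r['centre'];print(round(r['score'],2),np.round(r['centre'],1),np.round(ray_z(C,rr,cc,.009),4))
E
```

```text
clock: 22.1
position: [0.6028, 0.0681, 0.0921]
tool_rot: [-3.139, -0.004, 2.754]
force: [-0.8, -0.9, 0.1]
grip_width: 0.0345
clock: 22.3
position: [0.6048, 0.0668, 0.0962]
tool_rot: [-3.141, 0.0, 2.751]
force: [-0.2, -0.8, 0.4]
grip_width: 0.0337
t 22.3 p [0.6048 0.0668 0.0962] rot [-3.141  0.     2.751] F [-0.2 -0.8  0.4] g 0.0337 q [ 0.32  0.79 -0.81  1.72  0.7   0.94  0.41]
(np.float64(311.09062815436425), np.float64(317.4933665405884)) (np.float64(246.1083187345448), np.float64(318.8841689299932))
```

View pics/w9.png

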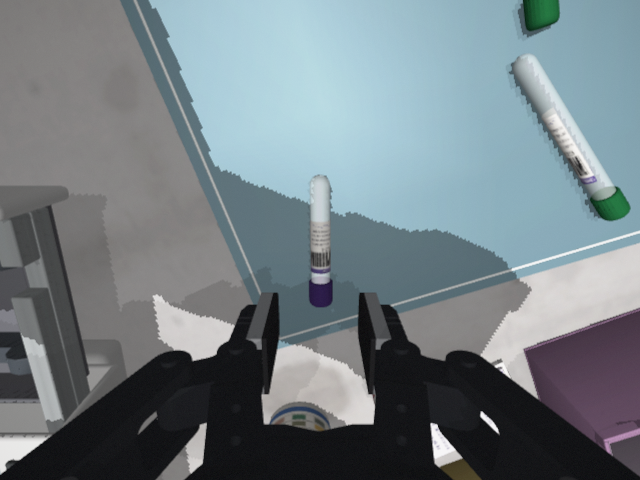

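```bash
python3 - <<'E'
from h import *
s=st(); C=cal('wrist'); tube(C,(305,320.5),(175.5,319))
E
python3 -m inch '[{"dx":0,"dy":0.5,"dz":30,"rx":0,"ry":0,"rz":0,"hand":0.2},{"dx":0,"dy":0,"dz":30,"rx":0,"ry":0,"rz":0,"hand":0.2},{"dx":0,"dy":0,"dz":20,"rx":0,"ry":0,"rz":0,"hand":0.2},{"dx":0,"dy":0,"dz":9,"rx":0,"ry":0,"rz":0,"hand":0.2},{"dx":0,"dy":0,"dz":0,"rx":0,"ry":0,"rz":0,"hand":0.2}]' 40
python3 -m inch '[{"dx":0,"dy":0,"dz":0,"rx":0,"ry":0,"rz":0,"hand":1},{"dx":0,"dy":0,"dz":0,"rx":0,"ry":0,"rz":0,"hand":1},{"dx":0,"dy":0,"dz":0,"rx":0,"ry":0,"rz":0,"hand":1},{"dx":0,"dy":0,"dz":0,"rx":0,"ry":0,"rz":0,"hand":1}]' 40
```

```text
t 22.4 p [0.6052 0.0669 0.0967] rot [3.141e+00 1.000e-03 2.751e+00] F [-0.3 -0.   0.6] g 0.0339 q [ 0.32  0.79 -0.81  1.72  0.7   0.94  0.41]
mid [0.6053 0.0685] len 0.0896 cap dir ang -0.38
clock: 22.9
position: [0.6047, 0.068, 0.0062]
tool_rot: [-3.141, -0.001, 2.752]
force: [-0.5, 0.1, 1.3]
grip_width: 0.0344
clock: 23.3
position: [0.6056, 0.0683, 0.0078]
tool_rot: [3.141, 0.002, 2.752]
force: [-1.6, -0.5, 8.0]
grip_width: 0.0112
```

```bash
python3 -m inch '[{"dx":0,"dy":0,"dz":-20,"rx":0,"ry":0,"rz":0,"hand":1},{"dx":0,"dy":0,"dz":-30,"rx":0,"ry":0,"rz":0,"hand":1},{"dx":0,"dy":0,"dz":-40,"rx":0,"ry":0,"rz":0,"hand":1},{"dx":0,"dy":0,"dz":-45,"rx":0,"ry":0,"rz":0,"hand":1},{"dx":0,"dy":0,"dz":0,"rx":0,"ry":0,"rz":0,"hand":1},{"dx":0,"dy":0,"dz":0,"rx":0,"ry":0,"rz":0,"hand":1}]'
python3 - <<'E'
from h import *
s=st(); to(.5143,-.1826,.14); C=cal('wrist');im,d=bot.grab_frame('wrist'); save('w10',im)
for a in ((206,318),(401,319)):
    p=ray_z(C,*a,s['position'][2]+.003); print(np.round(R.from_euler('xyz',s['tool_rot']).as_matrix().T@(p-s['position'])*1000,1))
E
```

```text
clock: 23.9
position: [0.6054, 0.068, 0.1438]
tool_rot: [3.141, 0.003, 2.752]
force: [-0.8, -0.5, -1.1]
grip_width: 0.011
t 23.9 p [0.6054 0.068  0.1438] rot [3.141e+00 3.000e-03 2.752e+00] F [-0.8 -0.5 -1.1] g 0.011 q [ 0.35  0.74 -0.85  1.69  0.64  1.01  0.45]
delta tool mm [ -11.  -266.4    3.6]
[47.1  0.3 -3.1]
[-44.9   0.6  -2.9]
```

View pics/w10.png

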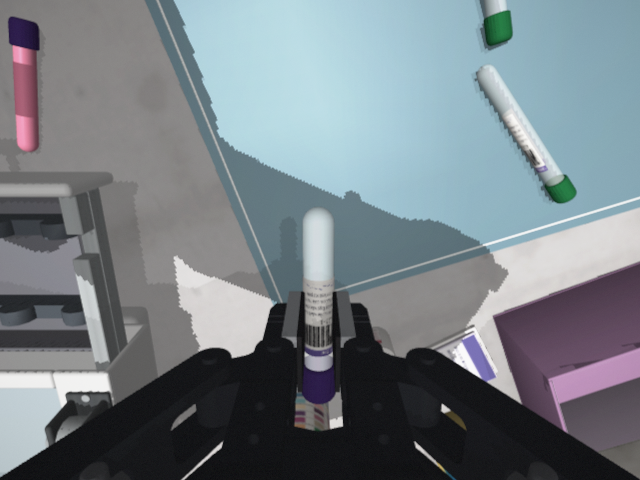

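Tube held centred at column 318, rows 207–402. Carrying it over groove 3.

```bash
python3 -m inch '[{"dx":-1.4,"dy":-33.3,"dz":0,"rx":0,"ry":0,"rz":0,"hand":1},{"dx":-1.4,"dy":-33.3,"dz":0,"rx":0,"ry":0,"rz":0,"hand":1},{"dx":-1.4,"dy":-33.3,"dz":0,"rx":0,"ry":0,"rz":0,"hand":1},{"dx":-1.4,"dy":-33.3,"dz":0,"rx":0,"ry":0,"rz":0,"hand":1},{"dx":-1.4,"dy":-33.3,"dz":0,"rx":0,"ry":0,"rz":0,"hand":1},{"dx":-1.4,"dy":-33.3,"dz":0,"rx":0,"ry":0,"rz":0,"hand":1},{"dx":-1.4,"dy":-33.3,"dz":0,"rx":0,"ry":0,"rz":0,"hand":1},{"dx":-1.4,"dy":-33.3,"dz":0,"rx":0,"ry":0,"rz":0,"hand":1},{"dx":0,"dy":0,"dz":0,"rx":0,"ry":0,"rz":0,"hand":1}]'
python3 -m inch '[{"dx":0,"dy":0,"dz":25,"rx":0,"ry":0,"rz":0,"hand":1},{"dx":0,"dy":0,"dz":25,"rx":0,"ry":0,"rz":0,"hand":1},{"dx":0,"dy":0,"dz":15,"rx":0,"ry":0,"rz":0,"hand":1},{"dx":0,"dy":0,"dz":8,"rx":0,"ry":0,"rz":0,"hand":1},{"dx":0,"dy":0,"dz":0,"rx":0,"ry":0,"rz":0,"hand":1},{"dx":0,"dy":0,"dz":0,"rx":0,"ry":0,"rz":0,"hand":1}]'
python3 - <<'E'
from h import *
s=st(); C=cal('wrist');im,d=bot.grab_frame('wrist'); save('w11',im); to(.5143,-.1826,.067)
E
```

```text
clock: 24.85
position: [0.5116, -0.187, 0.1404]
tool_rot: [-3.139, -0.002, 2.746]
force: [-0.2, 0.4, -0.3]
grip_width: 0.0115
clock: 25.45
position: [0.5142, -0.1823, 0.0687]
tool_rot: [3.141, 0.0, 2.752]
force: [0.5, -0.7, -0.1]
grip_width: 0.0112
t 25.45 p [ 0.5142 -0.1823  0.0687] rot [3.141 0.    2.752] F [ 0.5 -0.7 -0.1] g 0.0112 q [ 0.79  0.76 -0.8   1.9   0.74  0.81  0.76]
delta tool mm [-0.1 -0.1  1.9]
```

View pics/w11.png

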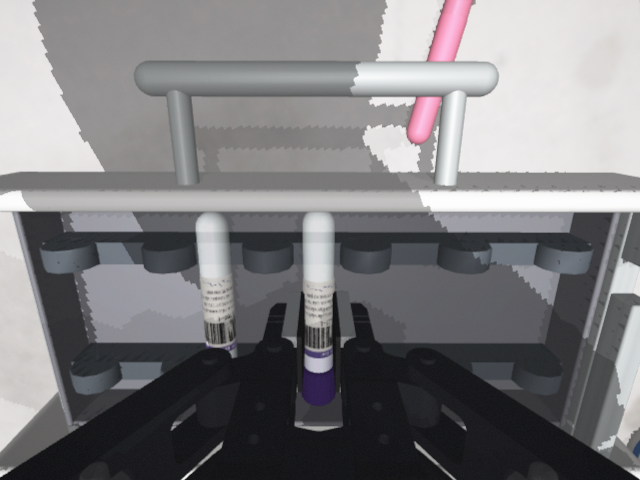

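Tube at column 318 lies midway between ribs 268 and 366. I'll lower and release.

```bash
python3 -m inch '[{"dx":0,"dy":0,"dz":3,"rx":0,"ry":0,"rz":0,"hand":1},{"dx":0,"dy":0,"dz":0,"rx":0,"ry":0,"rz":0,"hand":1},{"dx":0,"dy":0,"dz":0,"rx":0,"ry":0,"rz":0,"hand":0.6},{"dx":0,"dy":0,"dz":0,"rx":0,"ry":0,"rz":0,"hand":0.45},{"dx":0,"dy":0,"dz":0,"rx":0,"ry":0,"rz":0,"hand":0.45},{"dx":0,"dy":0,"dz":-10,"rx":0,"ry":0,"rz":0,"hand":0.45},{"dx":0,"dy":0,"dz":-30,"rx":0,"ry":0,"rz":0,"hand":0.45},{"dx":0,"dy":0,"dz":-45,"rx":0,"ry":0,"rz":0,"hand":0.45},{"dx":0,"dy":0,"dz":-30,"rx":0,"ry":0,"rz":0,"hand":0.2},{"dx":0,"dy":0,"dz":0,"rx":0,"ry":0,"rz":0,"hand":0.2}]'
python3 - <<'E'
from h import *
s=st(); C=cal('wrist');im,d=bot.grab_frame('wrist'); save('w12',im); to(.465,.3184,.17)
E
```

```text
clock: 26.5
position: [0.5156, -0.1827, 0.1848]
tool_rot: [3.141, 0.005, 2.752]
force: [0.7, 0.8, -0.3]
grip_width: 0.0339
t 26.5 p [ 0.5156 -0.1827  0.1848] rot [3.141 0.005 2.752] F [ 0.7  0.8 -0.3] g 0.0339 q [ 0.88  0.6  -0.92  1.83  0.57  1.    0.9 ]
delta tool mm [236.6 444.7  11.8]
```

View pics/w12.png

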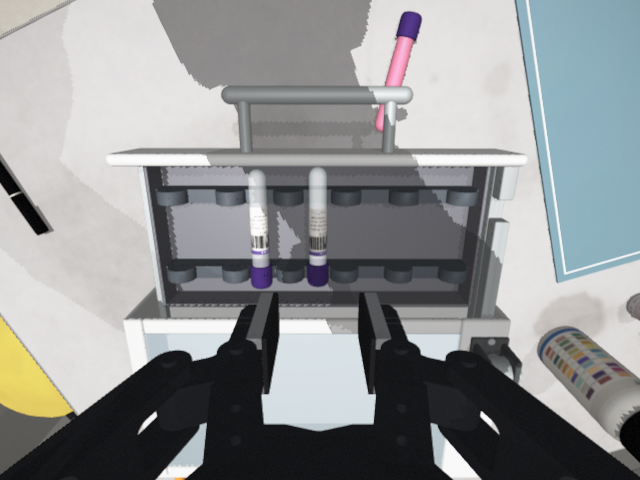

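```bash
python3 -m inch '[{"dx":19.7,"dy":37.1,"dz":0,"rx":0,"ry":0,"rz":0,"hand":0.2},{"dx":19.7,"dy":37.1,"dz":0,"rx":0,"ry":0,"rz":0,"hand":0.2},{"dx":19.7,"dy":37.1,"dz":0,"rx":0,"ry":0,"rz":0,"hand":0.2},{"dx":19.7,"dy":37.1,"dz":0,"rx":0,"ry":0,"rz":0,"hand":0.2},{"dx":19.7,"dy":37.1,"dz":0,"rx":0,"ry":0,"rz":0,"hand":0.2},{"dx":19.7,"dy":37.1,"dz":0,"rx":0,"ry":0,"rz":0,"hand":0.2},{"dx":19.7,"dy":37.1,"dz":0,"rx":0,"ry":0,"rz":0,"hand":0.2},{"dx":19.7,"dy":37.1,"dz":0,"rx":0,"ry":0,"rz":0,"hand":0.2},{"dx":19.7,"dy":37.1,"dz":0,"rx":0,"ry":0,"rz":0,"hand":0.2},{"dx":19.7,"dy":37.1,"dz":0,"rx":0,"ry":0,"rz":0,"hand":0.2}]'
python3 -m inch '[{"dx":19.7,"dy":37,"dz":0,"rx":0,"ry":0,"rz":0,"hand":0.2},{"dx":19.7,"dy":37,"dz":0,"rx":0,"ry":0,"rz":0,"hand":0.2},{"dx":0,"dy":0,"dz":30,"rx":0,"ry":0,"rz":-0.076,"hand":0.2},{"dx":0,"dy":0,"dz":30,"rx":0,"ry":0,"rz":-0.076,"hand":0.2},{"dx":0,"dy":0,"dz":0,"rx":0,"ry":0,"rz":0,"hand":0.2},{"dx":0,"dy":0,"dz":0,"rx":0,"ry":0,"rz":0,"hand":0.2}]'
python3 - <<'E'
from h import *
s=st(); C=cal('wrist');im,d=bot.grab_frame('wrist'); save('w13',im); to(.465,.3184,.1); print(w2px(C,[.465,.3184,.009]))
for r in bot.tip_of('wrist','purple2_mid')[:4]:
        rr,cc=r['centre'];print(round(r['score'],2),np.round(r['centre'],1),np.round(ray_z(C,rr,cc,.009),4))
E
```

```text
clock: 27.55
position: [0.472, 0.2368, 0.1799]
tool_rot: [-3.141, -0.001, 2.752]
force: [0.9, 0.1, 0.6]
grip_width: 0.0338
clock: 28.15
position: [0.4641, 0.3188, 0.1206]
tool_rot: [-3.141, -0.001, 2.902]
force: [0.9, 0.4, 0.9]
grip_width: 0.0341
t 28.15 p [0.4641 0.3188 0.1206] rot [-3.141e+00 -1.000e-03  2.902e+00] F [0.9 0.4 0.9] g 0.0341 q [-0.1   0.72 -0.89  1.83  0.69  0.94  0.03]
delta tool mm [-0.6 -0.6 21.4]
(np.float64(235.34067780414057), np.float64(317.45947693697025))
```

View pics/w13.png

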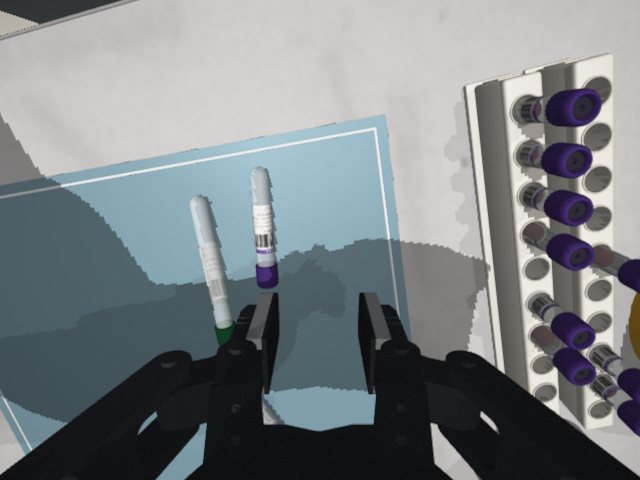

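Run:
```python
from h import *
s=st(); C=cal('wrist'); tube(C,(286.5,267.3),(168,260.3))
p=np.array([ray_z(C,r,c,.008)[:2] for r,c in ((197,200),(340,224))]); print('green',p, np.linalg.norm(p[0]-p[1]))
print('rib row check sep', [np.round(ray_z(C,r,c,.009)[:2],4) for r,c in ((230,264),(230,205.5))])
im,d=bot.grab_frame('side'); save('s13',cv2.resize(im[190:300,210:350],None,fx=5,fy=5))
```

```text
t 28.25 p [0.4649 0.3191 0.1217] rot [3.141e+00 1.000e-03 2.902e+00] F [ 0.7 -0.7  0.6] g 0.0337 q [-0.1   0.72 -0.89  1.83  0.69  0.94  0.03]
mid [0.4535 0.2823] len 0.0888 cap dir ang -0.23
green [[0.41962775 0.24544861]
 [0.53394729 0.22524737]] 0.11609068348164696
rib row check sep [array([0.4533, 0.2824]), array([0.4432, 0.2416])]
```

View pics/s13.png

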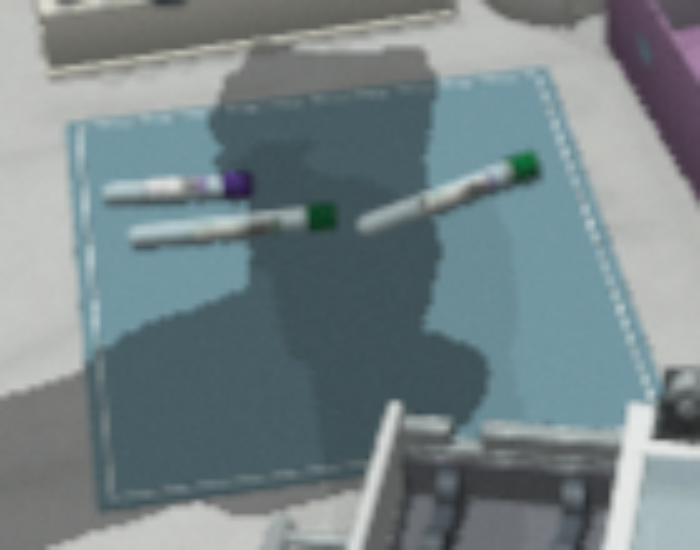

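```bash
python3 - <<'E'
from h import *
s=bot.observe(); to(.4535,.2823,.09)
E
python3 -m inch '[{"dx":1.2,"dy":-19,"dz":10,"rx":0,"ry":0,"rz":-0.01,"hand":0.4},{"dx":1.2,"dy":-19.5,"dz":10,"rx":0,"ry":0,"rz":0,"hand":0.4},{"dx":0,"dy":0,"dz":10,"rx":0,"ry":0,"rz":0,"hand":0.4},{"dx":0,"dy":0,"dz":0,"rx":0,"ry":0,"rz":0,"hand":0.4},{"dx":0,"dy":0,"dz":0,"rx":0,"ry":0,"rz":0,"hand":0.4}]'
python3 - <<'E'
from h import *
s=st(); C=cal('wrist');im,d=bot.grab_frame('wrist'); save('w14',im); to(.4535,.2823,.007); print(w2px(C,[.4535,.2823,.009]))
E
```

```text
delta tool mm [  2.5 -38.5  31.8]
clock: 28.8
position: [0.4536, 0.2828, 0.0912]
tool_rot: [3.141, 0.001, 2.913]
force: [1.2, 0.3, 0.1]
grip_width: 0.0254
t 28.8 p [0.4536 0.2828 0.0912] rot [3.141e+00 1.000e-03 2.913e+00] F [1.2 0.3 0.1] g 0.0254 q [-0.06  0.73 -0.87  1.92  0.74  0.85  0.02]
delta tool mm [-0.  -0.7 84.2]
(np.float64(247.37373705784793), np.float64(316.62418213566195))
```

View pics/w14.png

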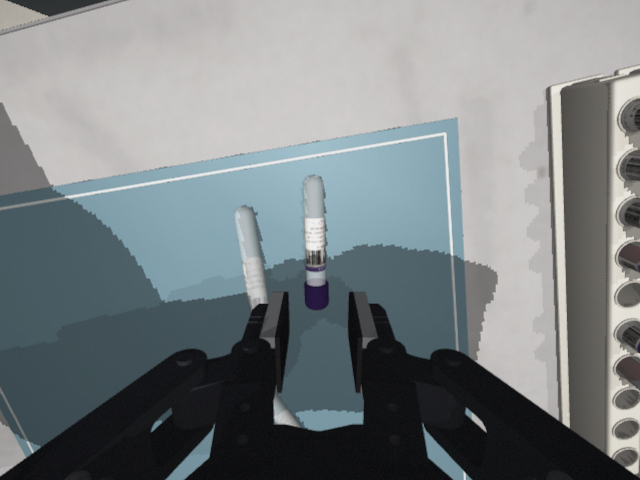

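```bash
python3 -m inch '[{"dx":0,"dy":-1,"dz":30,"rx":0,"ry":0,"rz":0,"hand":0.4},{"dx":0,"dy":0,"dz":30,"rx":0,"ry":0,"rz":0,"hand":0.4},{"dx":0,"dy":0,"dz":15,"rx":0,"ry":0,"rz":0,"hand":0.4},{"dx":0,"dy":0,"dz":9,"rx":0,"ry":0,"rz":0,"hand":0.4},{"dx":0,"dy":0,"dz":0,"rx":0,"ry":0,"rz":0,"hand":0.4}]' 40
python3 -m inch '[{"dx":0,"dy":0,"dz":0,"rx":0,"ry":0,"rz":0,"hand":1},{"dx":0,"dy":0,"dz":0,"rx":0,"ry":0,"rz":0,"hand":1},{"dx":0,"dy":0,"dz":0,"rx":0,"ry":0,"rz":0,"hand":1},{"dx":0,"dy":0,"dz":0,"rx":0,"ry":0,"rz":0,"hand":1}]' 40
python3 -m inch '[{"dx":0,"dy":0,"dz":-20,"rx":0,"ry":0,"rz":0,"hand":1},{"dx":0,"dy":0,"dz":-30,"rx":0,"ry":0,"rz":0,"hand":1},{"dx":0,"dy":0,"dz":-40,"rx":0,"ry":0,"rz":0.08,"hand":1},{"dx":0,"dy":0,"dz":-45,"rx":0,"ry":0,"rz":0.08,"hand":1},{"dx":0,"dy":0,"dz":-20,"rx":0,"ry":0,"rz":0,"hand":1},{"dx":0,"dy":0,"dz":0,"rx":0,"ry":0,"rz":0,"hand":1},{"dx":0,"dy":0,"dz":0,"rx":0,"ry":0,"rz":0,"hand":1}]'
python3 - <<'E'
from h import *
s=st(); C=cal('wrist');im,d=bot.grab_frame('wrist'); save('w15',im); to(.5302,-.1437,.16)
E
```

```text
clock: 29.35
position: [0.4528, 0.2814, 0.0062]
tool_rot: [-3.141, -0.001, 2.914]
force: [0.1, -0.9, 0.4]
grip_width: 0.0256
clock: 29.75
position: [0.4535, 0.2814, 0.0074]
tool_rot: [3.14, 0.001, 2.914]
force: [-1.4, -0.1, 8.8]
grip_width: 0.0113
clock: 30.45
position: [0.4532, 0.2806, 0.1617]
tool_rot: [3.141, 0.001, 2.753]
force: [-0.3, -0.2, -0.7]
grip_width: 0.0113
t 30.45 p [0.4532 0.2806 0.1617] rot [3.141e+00 1.000e-03 2.753e+00] F [-0.3 -0.2 -0.7] g 0.0113 q [-0.02  0.62 -0.91  1.88  0.6   0.95 -0.03]
delta tool mm [-232.  -363.5    1.2]
```

View pics/w15.png

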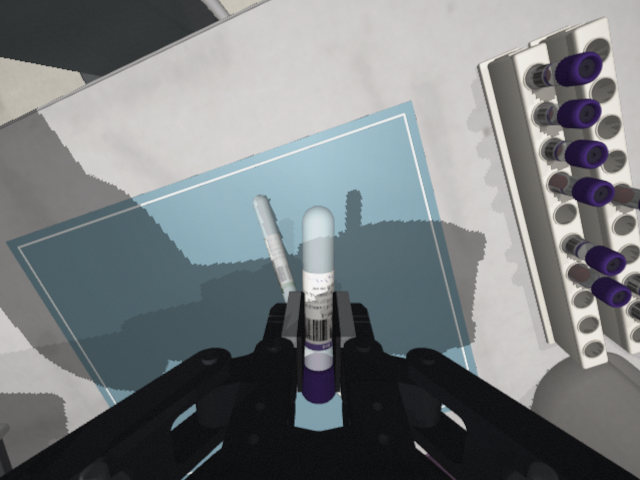

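```bash
python3 -m inch '[{"dx":-21.1,"dy":-33.05,"dz":0,"rx":0,"ry":0,"rz":0,"hand":1},{"dx":-21.1,"dy":-33.05,"dz":0,"rx":0,"ry":0,"rz":0,"hand":1},{"dx":-21.1,"dy":-33.05,"dz":0,"rx":0,"ry":0,"rz":0,"hand":1},{"dx":-21.1,"dy":-33.05,"dz":0,"rx":0,"ry":0,"rz":0,"hand":1},{"dx":-21.1,"dy":-33.05,"dz":0,"rx":0,"ry":0,"rz":0,"hand":1},{"dx":-21.1,"dy":-33.05,"dz":0,"rx":0,"ry":0,"rz":0,"hand":1},{"dx":-21.1,"dy":-33.05,"dz":0,"rx":0,"ry":0,"rz":0,"hand":1},{"dx":-21.1,"dy":-33.05,"dz":0,"rx":0,"ry":0,"rz":0,"hand":1},{"dx":-21.1,"dy":-33.05,"dz":0,"rx":0,"ry":0,"rz":0,"hand":1},{"dx":-21.1,"dy":-33.05,"dz":0,"rx":0,"ry":0,"rz":0,"hand":1}]'
python3 -m inch '[{"dx":-21,"dy":-33,"dz":0,"rx":0,"ry":0,"rz":0,"hand":1},{"dx":0,"dy":0,"dz":0,"rx":0,"ry":0,"rz":0,"hand":1},{"dx":0,"dy":0,"dz":0,"rx":0,"ry":0,"rz":0,"hand":1},{"dx":0,"dy":0,"dz":0,"rx":0,"ry":0,"rz":0,"hand":1}]'
python3 -m inch '[{"dx":0,"dy":0,"dz":30,"rx":0,"ry":0,"rz":0,"hand":1},{"dx":0,"dy":0,"dz":30,"rx":0,"ry":0,"rz":0,"hand":1},{"dx":0,"dy":0,"dz":20,"rx":0,"ry":0,"rz":0,"hand":1},{"dx":0,"dy":0,"dz":10,"rx":0,"ry":0,"rz":0,"hand":1},{"dx":0,"dy":0,"dz":0,"rx":0,"ry":0,"rz":0,"hand":1},{"dx":0,"dy":0,"dz":0,"rx":0,"ry":0,"rz":0,"hand":1}]'
python3 - <<'E'
from h import *
s=st(); C=cal('wrist');im,d=bot.grab_frame('wrist'); save('w16',im); to(.5302,-.1437,.066)
E
```

```text
clock: 31.5
position: [0.5228, -0.1064, 0.1603]
tool_rot: [-3.142, -0.002, 2.754]
force: [0.6, -0.8, -0.1]
grip_width: 0.0115
clock: 31.9
position: [0.5299, -0.1421, 0.1608]
tool_rot: [3.141, -0.001, 2.755]
force: [-0.6, 0.5, -0.1]
grip_width: 0.0114
clock: 32.5
position: [0.5307, -0.1427, 0.0722]
tool_rot: [3.141, 0.001, 2.755]
force: [0.9, -0.2, 0.6]
grip_width: 0.0114
t 32.5 p [ 0.5307 -0.1427  0.0722] rot [3.141e+00 1.000e-03 2.755e+00] F [ 0.9 -0.2  0.6] g 0.0114 q [ 0.71  0.76 -0.8   1.89  0.74  0.82  0.69]
delta tool mm [ 0.3 -1.   6.4]
```

View pics/w16.png

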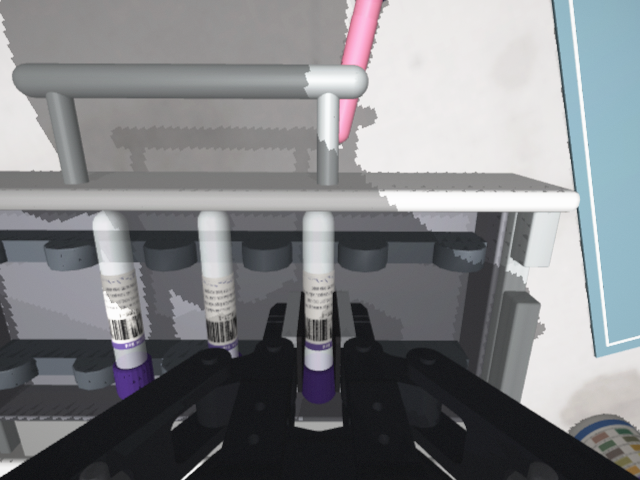

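```bash
python3 -m inch '[{"dx":0,"dy":-1.2,"dz":3,"rx":0,"ry":0,"rz":0,"hand":1},{"dx":0,"dy":0,"dz":3,"rx":0,"ry":0,"rz":0,"hand":1},{"dx":0,"dy":0,"dz":0,"rx":0,"ry":0,"rz":0,"hand":1},{"dx":0,"dy":0,"dz":0,"rx":0,"ry":0,"rz":0,"hand":0.6},{"dx":0,"dy":0,"dz":0,"rx":0,"ry":0,"rz":0,"hand":0.45},{"dx":0,"dy":0,"dz":0,"rx":0,"ry":0,"rz":0,"hand":0.45},{"dx":0,"dy":0,"dz":-10,"rx":0,"ry":0,"rz":0,"hand":0.45},{"dx":0,"dy":0,"dz":-30,"rx":0,"ry":0,"rz":0,"hand":0.45},{"dx":0,"dy":0,"dz":-45,"rx":0,"ry":0,"rz":0,"hand":0.45},{"dx":0,"dy":0,"dz":-40,"rx":0,"ry":0,"rz":0,"hand":0.34}]'
python3 -m inch '[{"dx":0,"dy":-20,"dz":-20,"rx":0,"ry":0,"rz":0,"hand":0.34},{"dx":0,"dy":-20,"dz":0,"rx":0,"ry":0,"rz":0,"hand":0.34},{"dx":0,"dy":0,"dz":0,"rx":0,"ry":0,"rz":0,"hand":0.34},{"dx":0,"dy":0,"dz":0,"rx":0,"ry":0,"rz":0,"hand":0.34}]'
python3 - <<'E'
from h import *
s=st(); C=cal('wrist');im,d=bot.grab_frame('wrist'); save('w17',im)
xm=np.array([.925,-.379]);ym=np.array([.379,.925])
for r in bot.tip_of('wrist','purple1_mid')[:6]:
    rr,cc=r['centre']; p=ray_z(C,rr,cc,.067)[:2]; i,j=int(rr),int(cc)
    print(round(r['score'],2),np.round(r['centre']), np.round([p@xm-.5455,p@ym-.028],4), 'surf z',px2w(C,rr,cc,d[i,j])[2])
for n in ['side','scene']: im,d=bot.grab_frame(n); save(n+'17',im)
E
```

```text
clock: 33.55
position: [0.5296, -0.1438, 0.1927]
tool_rot: [3.141, -0.0, 2.755]
force: [0.9, -0.9, 0.7]
grip_width: 0.0285
clock: 33.95
position: [0.5145, -0.1814, 0.2108]
tool_rot: [3.141, 0.0, 2.753]
force: [0.2, 0.2, 1.0]
grip_width: 0.0281
t 33.95 p [ 0.5145 -0.1814  0.2108] rot [3.141 0.    2.753] F [0.2 0.2 1. ] g 0.0281 q [ 0.9   0.57 -0.95  1.8   0.54  1.05  0.93]
```

View pics/w17.png

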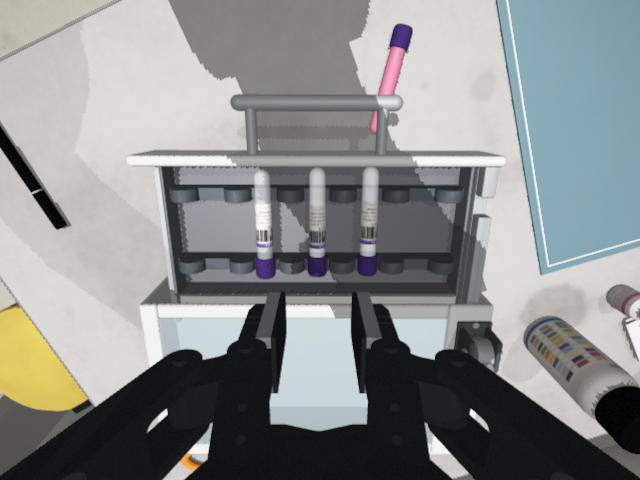

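View pics/side17.png

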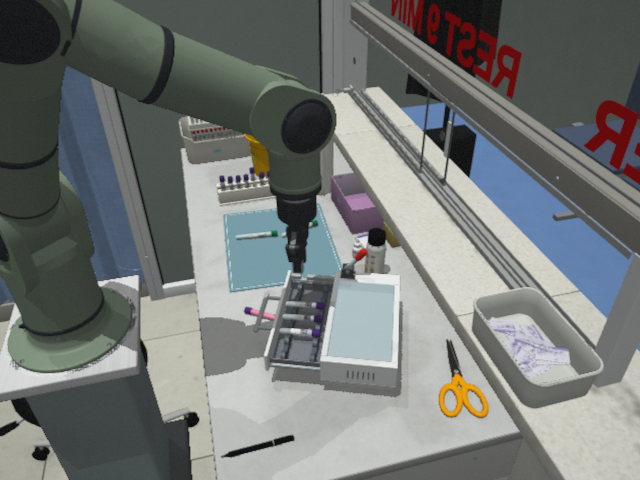

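Run:
```python
from h import *
s=st(); C=cal('wrist');im,d=bot.grab_frame('wrist')
xm=np.array([.925,-.379]);ym=np.array([.379,.925])
for (a,b) in [((168,261),(278,265.5)),((168,317),(276,317)),((167,370),(275,366.5))]:
    P=[ray_z(C,*q,.067)[:2] for q in (a,b)]; M=[np.array([p@xm-.5455,p@ym-.028]) for p in P]; m=(M[0]+M[1])/2; u=M[1]-M[0]
    zs=[]
    for t in (.15,.3,.5,.7,.9):
        r,c=[a[k]+t*(b[k]-a[k]) for k in (0,1)]; zs.append(px2w(C,r,c,d[int(round(r)),int(round(c))])[2])
    print(np.round(m,4),'len',round(np.linalg.norm(u),4),'ang',round(u[1]/u[0],3),'surf z',np.round(zs,4))
```

```text
t 34.15 p [ 0.5148 -0.1806  0.2104] rot [ 3.141 -0.     2.755] F [ 0.2  0.  -0. ] g 0.0283 q [ 0.9   0.58 -0.95  1.8   0.54  1.05  0.93]
[ 0.0021 -0.0434] len 0.0915 ang -0.005 surf z [0.0744 0.0734 0.0739 0.0753 0.078 ]
[ 0.0012 -0.0003] len 0.0897 ang 0.0 surf z [0.0739 0.0738 0.0746 0.0753 0.0764]
[0.0003 0.0406] len 0.0896 ang 0.012 surf z [0.073  0.0736 0.0759 0.0758 0.0775]
```

```bash
python3 -m inch '[{"dx":0,"dy":0,"dz":0,"rx":0,"ry":0,"rz":0.147,"hand":0.34},{"dx":0,"dy":0,"dz":0,"rx":0,"ry":0,"rz":0.147,"hand":0.34},{"dx":0,"dy":0,"dz":0,"rx":0,"ry":0,"rz":0.147,"hand":0.34},{"dx":0,"dy":0,"dz":0,"rx":0,"ry":0,"rz":0.147,"hand":0.34},{"dx":0,"dy":0,"dz":0,"rx":0,"ry":0,"rz":0.147,"hand":0.34},{"dx":0,"dy":0,"dz":0,"rx":0,"ry":0,"rz":0.147,"hand":0.34},{"dx":0,"dy":0,"dz":0,"rx":0,"ry":0,"rz":0.147,"hand":0.34},{"dx":0,"dy":0,"dz":0,"rx":0,"ry":0,"rz":0.147,"hand":0.34},{"dx":0,"dy":0,"dz":0,"rx":0,"ry":0,"rz":0.147,"hand":0.34},{"dx":0,"dy":0,"dz":0,"rx":0,"ry":0,"rz":0.147,"hand":0.34}]'
python3 -m inch '[{"dx":0,"dy":0,"dz":0,"rx":0,"ry":0,"rz":0.103,"hand":0.34},{"dx":0,"dy":-30,"dz":0,"rx":0,"ry":0,"rz":0,"hand":0.34},{"dx":0,"dy":-35,"dz":0,"rx":0,"ry":0,"rz":0,"hand":0.34},{"dx":0,"dy":-30,"dz":20,"rx":0,"ry":0,"rz":0,"hand":0.34},{"dx":0,"dy":0,"dz":0,"rx":0,"ry":0,"rz":0,"hand":0.34},{"dx":0,"dy":0,"dz":0,"rx":0,"ry":0,"rz":0,"hand":0.34},{"dx":0,"dy":0,"dz":0,"rx":0,"ry":0,"rz":0,"hand":0.34}]'
python3 - <<'E'
from h import *
s=st(); to(.4246,-.1465,.064)
C=cal('wrist');im,d=bot.grab_frame('wrist'); save('w18',im)
E
```

```text
clock: 35.2
position: [0.5149, -0.1808, 0.2103]
tool_rot: [-3.141, -0.0, 1.279]
force: [-0.1, -0.0, 0.1]
grip_width: 0.0281
clock: 35.9
position: [0.4278, -0.1452, 0.1907]
tool_rot: [3.141, -0.0, 1.181]
force: [0.7, 0.5, 0.1]
grip_width: 0.0282
t 35.9 p [ 0.4278 -0.1452  0.1907] rot [ 3.141 -0.     1.181] F [0.7 0.5 0.1] g 0.0282 q [ 0.69  0.35 -0.6   2.06  0.28  0.81 -0.47]
delta tool mm [ -2.4  -2.6 126.7]
```

View pics/w18.png

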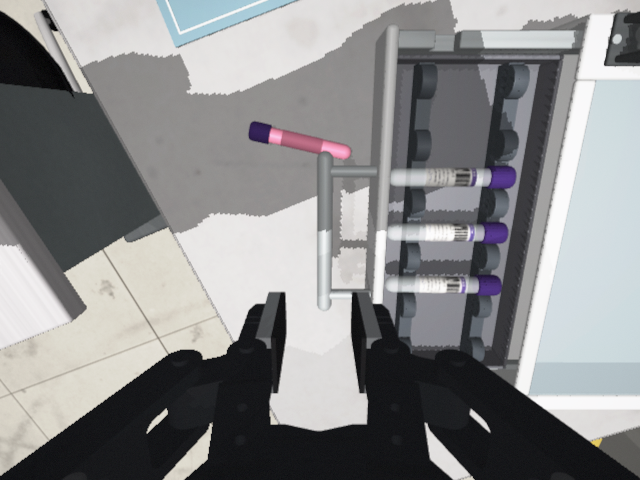

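Run:
```python
from h import *
s=bot.observe(); C=cal('wrist')
a=ray_z(C,160,324.5,.077); b=ray_z(C,303,324,.077); print(a,b); m=(a+b)/2; to(m[0],m[1],.064,s)
```

```text
[ 0.45171392 -0.09832529  0.077     ] [ 0.41058554 -0.19857303  0.077     ]
delta tool mm [ -1.7   4.2 126.7]
```

```bash
python3 -m inch '[{"dx":-2,"dy":0,"dz":40,"rx":0,"ry":0,"rz":0,"hand":0.34},{"dx":0,"dy":0,"dz":40,"rx":0,"ry":0,"rz":0,"hand":0.34},{"dx":0,"dy":0,"dz":25,"rx":0,"ry":0,"rz":0,"hand":0.34},{"dx":0,"dy":0,"dz":15,"rx":0,"ry":0,"rz":0,"hand":0.34},{"dx":0,"dy":0,"dz":6,"rx":0,"ry":0,"rz":0,"hand":0.34},{"dx":0,"dy":0,"dz":0,"rx":0,"ry":0,"rz":0,"hand":0.34}]'
python3 -m inch '[{"dx":0,"dy":0,"dz":0,"rx":0,"ry":0,"rz":0,"hand":0.6},{"dx":0,"dy":0,"dz":0,"rx":0,"ry":0,"rz":0,"hand":1},{"dx":0,"dy":0,"dz":0,"rx":0,"ry":0,"rz":0,"hand":1},{"dx":0,"dy":0,"dz":0,"rx":0,"ry":0,"rz":0,"hand":1}]' 50
python3 -c "
from h import *
s=st(); to(.5287,-.1889,.064)"
```

```text
clock: 36.55
position: [0.4264, -0.1469, 0.0641]
tool_rot: [-3.141, -0.0, 1.181]
force: [-0.7, 0.4, 0.3]
grip_width: 0.0283
clock: 36.95
position: [0.427, -0.1473, 0.0653]
tool_rot: [3.139, -0.0, 1.181]
force: [1.6, 0.4, 8.1]
grip_width: 0.0092
t 36.95 p [ 0.427  -0.1473  0.0653] rot [ 3.139 -0.     1.181] F [1.6 0.4 8.1] g 0.0092 q [ 0.56  0.57 -0.46  2.15  0.5   0.52 -0.67]
delta tool mm [  0.3 109.9   1.6]
```

```bash
python3 -m inch '[{"dx":0,"dy":3,"dz":0,"rx":0,"ry":0,"rz":0,"hand":1},{"dx":0,"dy":6,"dz":0,"rx":0,"ry":0,"rz":0,"hand":1},{"dx":0,"dy":9,"dz":0,"rx":0,"ry":0,"rz":0,"hand":1},{"dx":0,"dy":10,"dz":0,"rx":0,"ry":0,"rz":0,"hand":1},{"dx":0,"dy":10,"dz":0,"rx":0,"ry":0,"rz":0,"hand":1},{"dx":0,"dy":10,"dz":0,"rx":0,"ry":0,"rz":0,"hand":1},{"dx":0,"dy":10,"dz":0,"rx":0,"ry":0,"rz":0,"hand":1},{"dx":0,"dy":10,"dz":0,"rx":0,"ry":0,"rz":0,"hand":1},{"dx":0,"dy":10,"dz":0,"rx":0,"ry":0,"rz":0,"hand":1},{"dx":0,"dy":8,"dz":0,"rx":0,"ry":0,"rz":0,"hand":1}]'
python3 -m inch '[{"dx":0,"dy":6,"dz":0,"rx":0,"ry":0,"rz":0,"hand":1},{"dx":0,"dy":5,"dz":0,"rx":0,"ry":0,"rz":0,"hand":1},{"dx":0,"dy":4,"dz":0,"rx":0,"ry":0,"rz":0,"hand":1},{"dx":0,"dy":3,"dz":0,"rx":0,"ry":0,"rz":0,"hand":1},{"dx":0,"dy":2,"dz":0,"rx":0,"ry":0,"rz":0,"hand":1},{"dx":0,"dy":0,"dz":0,"rx":0,"ry":0,"rz":0,"hand":1}]'
python3 -c "
from h import *
s=st(); to(.5287,-.1889,.064)"
```

```text
clock: 37.95
position: [0.5063, -0.18, 0.0654]
tool_rot: [3.141, -0.0, 1.181]
force: [-2.3, 1.7, 10.8]
grip_width: 0.0089
clock: 38.55
position: [0.5248, -0.1876, 0.0654]
tool_rot: [3.14, -0.0, 1.181]
force: [0.9, 0.4, 6.4]
grip_width: 0.0092
t 38.55 p [ 0.5248 -0.1876  0.0654] rot [ 3.14  -0.     1.181] F [0.9 0.4 6.4] g 0.0092 q [ 0.57  0.69 -0.47  1.89  0.47  0.68 -0.57]
delta tool mm [0.3 4.1 1.4]
```

```bash
for i in 1 2 3; do python3 -m inch '[{"dx":0,"dy":3,"dz":0,"rx":0,"ry":0,"rz":0,"hand":1},{"dx":0,"dy":0,"dz":0,"rx":0,"ry":0,"rz":0,"hand":1}]' | sed -n '2p;4p'; done
python3 - <<'E'
from h import *
s=st(); im,d=bot.grab_frame('side'); save('s19',cv2.resize(im[230:390,260:440],None,fx=4,fy=4)[:600])
E
```

```text
position: [0.5276, -0.1888, 0.0654]
force: [1.1, 0.4, 7.2]
position: [0.5285, -0.1893, 0.0653]
force: [-11.9, 4.7, 19.1]
position: [0.5287, -0.1893, 0.0651]
force: [-29.9, 13.7, 37.5]
t 39.15 p [ 0.5287 -0.1893  0.0651] rot [-3.134e+00  2.000e-03  1.181e+00] F [-29.9  13.7  37.5] g 0.0088 q [ 0.57  0.69 -0.47  1.87  0.47  0.7  -0.56]
```

View pics/s19.png

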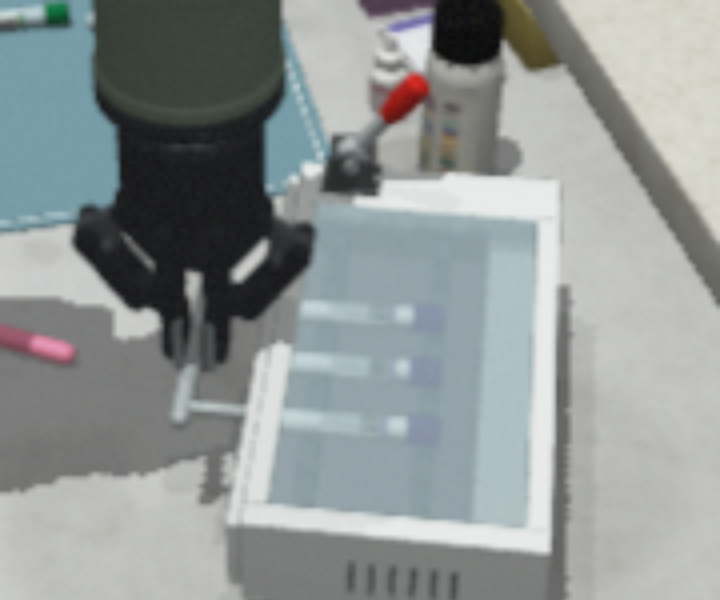

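```bash
python3 -m inch '[{"dx":0,"dy":-4,"dz":0,"rx":0,"ry":0,"rz":0,"hand":1},{"dx":0,"dy":0,"dz":0,"rx":0,"ry":0,"rz":0,"hand":1},{"dx":0,"dy":0,"dz":0,"rx":0,"ry":0,"rz":0,"hand":0.34},{"dx":0,"dy":0,"dz":0,"rx":0,"ry":0,"rz":0,"hand":0.34},{"dx":0,"dy":0,"dz":0,"rx":0,"ry":0,"rz":0,"hand":0.34}]'
python3 -m inch '[{"dx":0,"dy":0,"dz":-20,"rx":0,"ry":0,"rz":0,"hand":0.34},{"dx":0,"dy":0,"dz":-30,"rx":0,"ry":0,"rz":0,"hand":0.34},{"dx":0,"dy":0,"dz":-40,"rx":0,"ry":0,"rz":0,"hand":0.34},{"dx":0,"dy":0,"dz":-40,"rx":0,"ry":0,"rz":0,"hand":0.34},{"dx":0,"dy":0,"dz":-35,"rx":0,"ry":0,"rz":0,"hand":1},{"dx":0,"dy":0,"dz":0,"rx":0,"ry":0,"rz":0,"hand":1},{"dx":0,"dy":0,"dz":0,"rx":0,"ry":0,"rz":0,"hand":1}]'
python3 - <<'E'
from h import *
s=st(); C=cal('wrist');im,d=bot.grab_frame('wrist'); save('w20',im)
for n in ['side','scene']:
    im,d=bot.grab_frame(n); C=cal(n); save(n+'20',im)
    for t in ['drawer_handle','lever_grip','lever_pivot']:
        for r in bot.tip_of(n,t)[:2]: rr,cc=r['centre']; print(n,t,round(r['score'],2),np.round(r['centre'],1),np.round(px2w(C,rr,cc,d[int(rr),int(cc)]),4))
E
```

```text
clock: 39.7
position: [0.5288, -0.1895, 0.0646]
tool_rot: [3.141, 0.0, 1.181]
force: [0.3, -0.8, -0.6]
grip_width: 0.0282
clock: 40.4
position: [0.5288, -0.1896, 0.2299]
tool_rot: [3.14, 0.0, 1.18]
force: [-0.2, -0.4, -0.9]
grip_width: -0.0002
t 40.4 p [ 0.5288 -0.1896  0.2299] rot [3.14 0.   1.18] F [-0.2 -0.4 -0.9] g -0.0002 q [ 0.66  0.47 -0.58  1.75  0.3   1.01 -0.43]
side drawer_handle 0.73 [316.2 310.3] [ 0.5309 -0.1974  0.0826]
side lever_grip 0.58 [253.4 363.6] [ 0.6742 -0.1215  0.1671]
side lever_pivot 0.73 [265.9 348.4] [ 0.6443 -0.106   0.1257]
scene drawer_handle 0.92 [224.1 390.6] [ 0.5239 -0.1905  0.0786]
scene lever_grip 0.68 [185.6 323.3] [ 0.6626 -0.1142  0.1633]
scene lever_pivot 0.68 [208.9 329.5] [ 0.6341 -0.1018  0.1198]
```

View pics/w20.png

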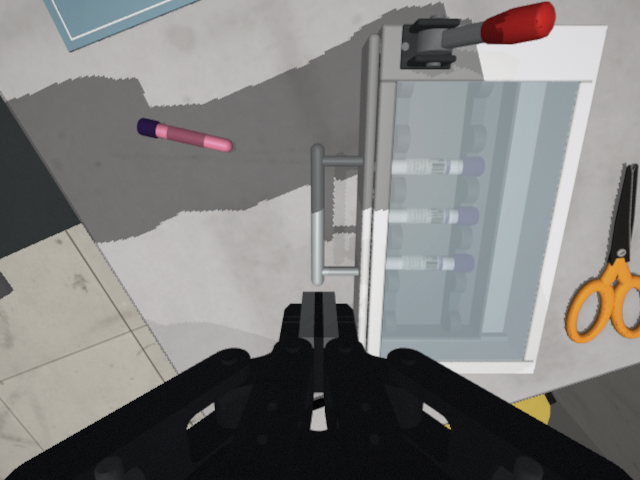

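Run:
```python
from h import *
s=st(); to(.7051,-.1274,.23)
```

```text
t 40.85 p [ 0.5287 -0.1893  0.2291] rot [-3.141 -0.     1.181] F [ 0.1  0.5 -0.6] g 0.0002 q [ 0.66  0.48 -0.58  1.75  0.3   1.01 -0.43]
delta tool mm [124.3 139.7  -1. ]
```

```bash
python3 -m inch '[{"dx":0,"dy":35,"dz":0,"rx":0,"ry":0,"rz":0,"hand":1},{"dx":0,"dy":35,"dz":0,"rx":0,"ry":0,"rz":0,"hand":1},{"dx":0,"dy":35,"dz":0,"rx":0,"ry":0,"rz":0,"hand":1},{"dx":0,"dy":35,"dz":0,"rx":0,"ry":0,"rz":0,"hand":1},{"dx":41,"dy":0,"dz":0,"rx":0,"ry":0,"rz":0,"hand":1},{"dx":41,"dy":0,"dz":0,"rx":0,"ry":0,"rz":0,"hand":1},{"dx":42,"dy":0,"dz":0,"rx":0,"ry":0,"rz":0,"hand":1},{"dx":0,"dy":0,"dz":0,"rx":0,"ry":0,"rz":0,"hand":1},{"dx":0,"dy":0,"dz":0,"rx":0,"ry":0,"rz":0,"hand":1}]'
python3 - <<'E'
from h import *
s=st(); to(.7051,-.1274,.151); C=cal('wrist');im,d=bot.grab_frame('wrist'); save('w21',im)
a,d=bot.grab_frame('scene'); b,d=bot.grab_frame('side')
save('v21',np.hstack([cv2.resize(a[140:280,230:430],(400,280)),cv2.resize(b[200:340,260:460],(400,280))]))
E
```

```text
clock: 41.75
position: [0.7055, -0.1267, 0.229]
tool_rot: [-3.141, -0.0, 1.183]
force: [0.1, -0.3, 0.7]
grip_width: 0.0004
t 41.75 p [ 0.7055 -0.1267  0.229 ] rot [-3.141 -0.     1.183] F [ 0.1 -0.3  0.7] g 0.0004 q [ 0.39  0.72 -0.53  1.3   0.37  1.21 -0.55]
delta tool mm [-0.8 -0.1 78. ]
```

View pics/v21.png

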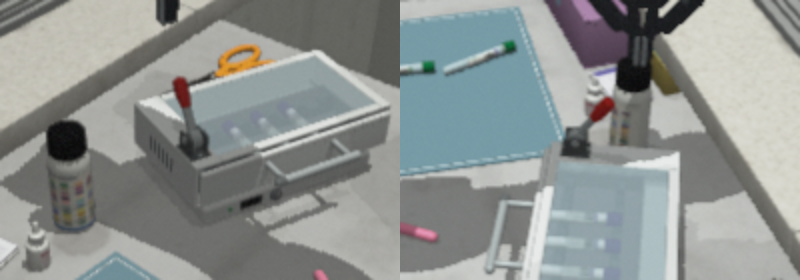

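View pics/w21.png

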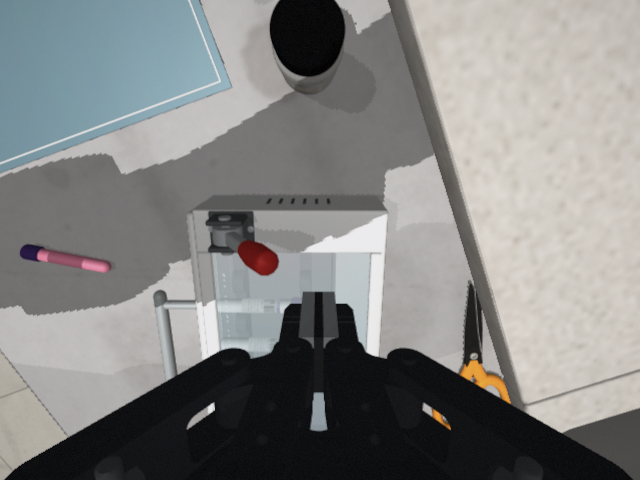

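```bash
python3 -m inch '[{"dx":0,"dy":0,"dz":30,"rx":0,"ry":0,"rz":0,"hand":1},{"dx":0,"dy":0,"dz":30,"rx":0,"ry":0,"rz":0,"hand":1},{"dx":0,"dy":0,"dz":18,"rx":0,"ry":0,"rz":0,"hand":1},{"dx":0,"dy":0,"dz":0,"rx":0,"ry":0,"rz":0,"hand":1}]'
python3 -m inch '[{"dx":0,"dy":-10,"dz":0,"rx":0,"ry":0,"rz":0,"hand":1},{"dx":0,"dy":-10,"dz":0,"rx":0,"ry":0,"rz":0,"hand":1},{"dx":0,"dy":-10,"dz":0,"rx":0,"ry":0,"rz":0,"hand":1},{"dx":0,"dy":-10,"dz":0,"rx":0,"ry":0,"rz":0,"hand":1},{"dx":0,"dy":-10,"dz":0,"rx":0,"ry":0,"rz":0,"hand":1},{"dx":0,"dy":-8,"dz":0,"rx":0,"ry":0,"rz":0,"hand":1},{"dx":0,"dy":0,"dz":0,"rx":0,"ry":0,"rz":0,"hand":1}]'
python3 - <<'E'
from h import *
s=st()
a,d=bot.grab_frame('scene'); b,d=bot.grab_frame('side')
save('v22',np.hstack([cv2.resize(a[140:280,230:430],(400,280)),cv2.resize(b[200:340,260:460],(400,280))]))
E
```

```text
clock: 42.3
position: [0.7038, -0.1292, 0.1488]
tool_rot: [-3.138, 0.001, 1.179]
force: [0.4, -0.4, 0.5]
grip_width: 0.0002
clock: 43.0
position: [0.6508, -0.1056, 0.1517]
tool_rot: [-3.141, 0.0, 1.181]
force: [-0.0, 0.4, -0.2]
grip_width: 0.0001
t 43.0 p [ 0.6508 -0.1056  0.1517] rot [-3.141  0.     1.181] F [-0.   0.4 -0.2] g 0.0001 q [ 0.4   0.71 -0.53  1.55  0.4   0.99 -0.63]
```

View pics/v22.png

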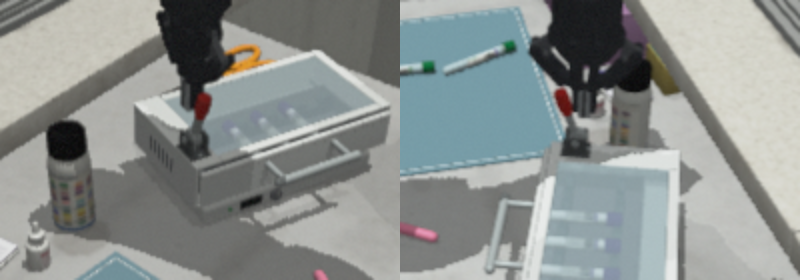

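Lever is past upright, leaning forward. Continuing to the stop.

```bash
python3 -m inch '[{"dx":0,"dy":-6,"dz":0,"rx":0,"ry":0,"rz":0,"hand":1},{"dx":0,"dy":-6,"dz":0,"rx":0,"ry":0,"rz":0,"hand":1},{"dx":0,"dy":0,"dz":0,"rx":0,"ry":0,"rz":0,"hand":1}]'; for i in 1 2 3; do python3 -m inch '[{"dx":0,"dy":-3,"dz":0,"rx":0,"ry":0,"rz":0,"hand":1},{"dx":0,"dy":0,"dz":0,"rx":0,"ry":0,"rz":0,"hand":1}]' | sed -n '2p;4p'; done
python3 - <<'E'
from h import *
s=st()
a,d=bot.grab_frame('scene'); b,d=bot.grab_frame('side')
save('v23',np.hstack([cv2.resize(a[140:280,230:430],(400,280)),cv2.resize(b[200:340,260:460],(400,280))]))
E
```

```text
clock: 43.4
position: [0.6399, -0.1009, 0.1514]
tool_rot: [-3.141, 0.0, 1.181]
force: [0.2, 0.1, -0.1]
grip_width: 0.0
position: [0.6377, -0.1, 0.1515]
force: [1.2, -0.7, -0.1]
position: [0.6359, -0.0993, 0.1519]
force: [6.8, -2.1, 0.7]
position: [0.6348, -0.0989, 0.1527]
force: [15.1, -6.7, 1.3]
t 44.0 p [ 0.6348 -0.0989  0.1527] rot [ 3.135e+00 -1.000e-03  1.180e+00] F [15.1 -6.7  1.3] g -0.0001 q [ 0.41  0.68 -0.53  1.61  0.4   0.96 -0.65]
```

View pics/v23.png

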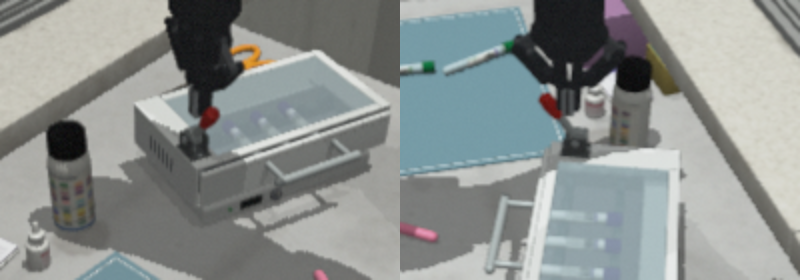

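```bash
python3 -m inch '[{"dx":0,"dy":10,"dz":0,"rx":0,"ry":0,"rz":0,"hand":1},{"dx":0,"dy":25,"dz":0,"rx":0,"ry":0,"rz":0,"hand":1},{"dx":0,"dy":25,"dz":-10,"rx":0,"ry":0,"rz":0,"hand":1},{"dx":0,"dy":0,"dz":-40,"rx":0,"ry":0,"rz":0,"hand":1},{"dx":0,"dy":0,"dz":-40,"rx":0,"ry":0,"rz":0,"hand":1},{"dx":-40,"dy":0,"dz":-20,"rx":0,"ry":0,"rz":0,"hand":1},{"dx":-40,"dy":-30,"dz":0,"rx":0,"ry":0,"rz":0,"hand":1},{"dx":-20,"dy":-40,"dz":0,"rx":0,"ry":0,"rz":0,"hand":1},{"dx":0,"dy":0,"dz":0,"rx":0,"ry":0,"rz":0,"hand":1},{"dx":0,"dy":0,"dz":0,"rx":0,"ry":0,"rz":0,"hand":1}]'
python3 - <<'E'
from h import *
s=st(); C=cal('wrist');im,d=bot.grab_frame('wrist'); save('w24',im)
for n in ['side','scene']:
    im,d=bot.grab_frame(n); C=cal(n); save(n+'24',im)
    for t in ['drawer_handle','lever_grip','lever_pivot']:
        for r in bot.tip_of(n,t)[:1]: rr,cc=r['centre']; print(n,t,round(r['score'],2),np.round(r['centre'],1),np.round(px2w(C,rr,cc,d[int(rr),int(cc)]),4))
a=cv2.imread('pics/scene24.png');b=cv2.imread('pics/side24.png');a0=cv2.imread('pics/scene0.png');b0=cv2.imread('pics/side0.png')
cv2.imwrite('pics/v24.png',np.vstack([np.hstack([cv2.resize(x[140:280,230:430],(400,280)),cv2.resize(y[200:340,260:460],(400,280))]) for x,y in ((a,b),(a0,b0))]))
E
```

```text
clock: 45.1
position: [0.5845, -0.187, 0.2618]
tool_rot: [-3.142, 0.0, 1.18]
force: [0.8, 0.9, 0.3]
grip_width: 0.0
t 45.1 p [ 0.5845 -0.187   0.2618] rot [-3.142  0.     1.18 ] F [0.8 0.9 0.3] g 0.0 q [ 0.6   0.53 -0.58  1.58  0.31  1.13 -0.44]
side drawer_handle 0.84 [314.9 307.1] [ 0.5257 -0.1889  0.0798]
side lever_grip 0.57 [252.2 336.1] [ 0.617  -0.0988  0.1657]
side lever_pivot 0.86 [267.  348.8] [ 0.6439 -0.1102  0.1258]
scene drawer_handle 0.66 [226.6 393.8] [ 0.5471 -0.2568  0.0204]
scene lever_grip 0.66 [192.  390.7] [ 0.5805 -0.28    0.0966]
scene lever_pivot 0.76 [207.2 330.6] [ 0.6326 -0.1037  0.1241]
```

View pics/v24.png

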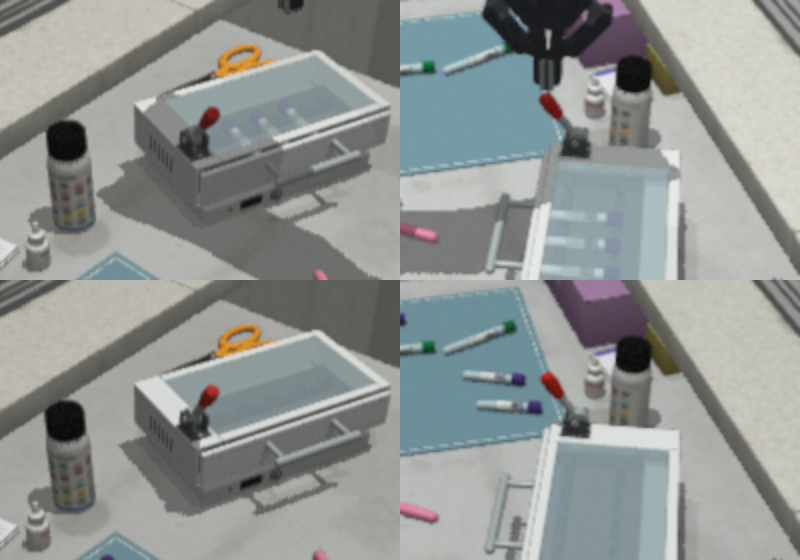

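View pics/w24.png

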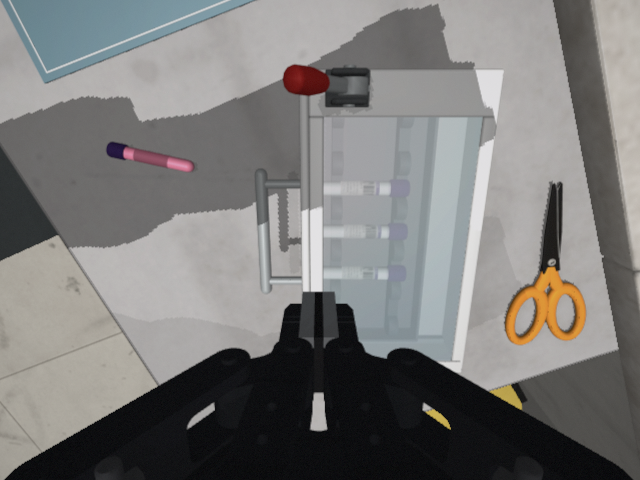

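View pics/scene24.png

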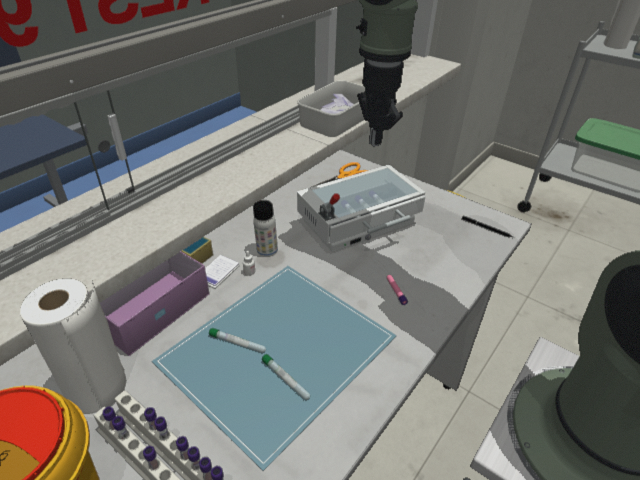

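Run:
```python
from h import *
for n,(r0,r1,c0,c1) in {'scene':(180,225,310,350),'side':(235,275,320,365)}.items():
    for k in ('0','24'):
        im=cv2.imread(f'pics/{n}{k}.png')[r0:r1,c0:c1].astype(int); m=(im[...,2]>110)&(im[...,1]<60)&(im[...,0]<60)
        y,x=np.nonzero(m); print(n,k,m.sum(),y.mean()+r0,x.mean()+c0)
st(); bot.job_done(); print('done')
```

```text
scene 0 23 195.3913043478261 335.47826086956525
scene 24 15 195.46666666666667 335.6666666666667
side 0 50 251.04 335.9
side 24 20 249.45 334.4
t 45.55 p [ 0.5853 -0.1863  0.2612] rot [-3.141 -0.     1.181] F [ 0.4 -0.1 -0.8] g -0.0002 q [ 0.6   0.53 -0.58  1.57  0.31  1.13 -0.44]
the job is handed in; nothing more can be done
done
```

I finished the job and handed it in at about 45.6 s. The mixer holds the three purple-capped tubes that were on the mat, the drawer is home and the cam lever is locked.

**What I did:**
- I flipped the lever back and pulled the drawer 112 mm out to its stop.
- I laid the tubes in grooves 2, 3 and 4.
- I pushed the drawer home and flipped the lever forward.
- One tube was knocked about 4 cm before I reached it, so I measured it again before picking it up.
- I never touched the pink look-alike or the tubes in the rack.

**Last checks:**
- **Tubes:** with the drawer still out, each tube measured within 3 mm of its groove's centre along it, within 0.02 rad of it, and at seated height. After closing, all three still show in their grooves through the window.
- **Drawer:** it pressed against its stop at the same gripper position as at the start, to within 1 mm.
- **Lever:** it met its front stop at about 15 N. Its grip is within about 0.2 px of its starting place in the scene view. In the side view it differs by about 2 px, part of it in shadow, which is under the 0.15 rad limit by my estimate.
- **Surroundings:** the green tubes and the bottles look unmoved in the pictures, and the arm stands clear with no force on it.

**What disagreed:**
- In the last scene picture, the network placed the lever grip and the drawer handle at the wrong spots; the pictures and the side view contradict it.
- The wrist camera put the handle 4 to 7 mm away from where the fingers met it, so I relied on the contact position.

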